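# Unload the ring weights from the hooded storage bar

### The arm

A 6-joint arm with a two-finger parallel gripper is mounted at the origin on a cart in front of the work surface, level with it; the furniture and walls round the work are solid. World frame = base frame: x ahead of the robot, y to its left, z up, the work surface at z = 0. Lengths are in m, angles in degrees, forces in N, time in s.
With the tool pointing down it reaches from about 0.375 to 0.9 m from the base axis. Payload 3.1 kg.
Tool frame: the origin (TCP) lies midway between the tips of the shut fingers; the grasp point (between the pads) lies 19 mm behind it; z points along the fingers, y is the direction in which the jaws open and shut (so a half turn about z gives the same grasp; the last joint's range is limited). The gripper opens to 87 mm and grips with 3 to 60 N. Pads are 19 mm wide; open, the fingers measure 117 mm over their backs; the gripper's body (75 mm by 190 mm) begins 51 mm behind the grasp point.
Start: joints at [-77.664, 30.224, 82.088, -0, 67.689, -10.227], TCP at [0.24, -0.577, 0.223] pointing down, gripper open.
Joint ranges: [-176.69, 176.69], [-43.24, 126.21], [12.49, 139.97], [-82, 262], [0, 151.66], [-163.58, 163.58]. Speed limits (degrees/s): [159.86, 159.86, 180, 180, 180, 180].

### API

Orientations are given as a 3x3 rotation matrix whose columns are the frame's x, y, z axes.
In Python, from rig import read_state, capture, hand_in gives the robot as it stands. The module is installed in compiled form; this text tells all that it offers.
- The arm moves only by the tool move_arm, never from a script. Its arguments are lists of equal length, an entry for each row: "linear": the shift along the tool's x, y, z in cm, a list of three; "angular": the turn, a rotation vector about the tool's x, y, z in rad, a list of three; "fingers": the gripper command: -1 is fully open, 1 is shut, values between are in proportion. In form: {"linear": [[tx, ty, tz], ...], "angular": [[wx, wy, wz], ...], "fingers": [fingers, ...]}. A call has 1 to 12 rows; each row is the pose to reach, as a shift and turn from the pose measured when the call began, along the tool's axes at that moment; what a row does not reach only later rows make up. A row lasts 1/12 s, in which the tool goes at most 41.7 mm and 7.16 degrees, less where a joint would pass 70% of its speed; a pose out of reach is approached as far as the arm can. A call with a gripper value outside its range is refused whole. The fingers move at their own pace and stop on an object; the grip force is fixed at half the most. Time passes only in rows, so rows that repeat a pose let the fingers close. It gives the time, the measured TCP pose, the force and the opening at its end, in the units of the state.
- read_state(): the state, without advancing time (a new reading comes with each control period).
- capture(name): name is "scene" or "side" or "wrist"; returns a dict with "color" (420x560x3 uint8, red, green, blue), "fx", "fy", "cx", "cy" (pixels), "view" (4x4, takes a point from world to camera coordinates); the wrist camera has in their place "hand_eye" (4x4, takes a point from camera to tool coordinates, whose origin is the TCP and whose axes are the flange's). Camera axes: x right, y down, z forward; pixel columns grow to the right and rows downward; lengths in m; the calibration is good to about 2 mm. The wrist camera is an equidistant fisheye: a pixel r from the principal point sees the ray r / f radians off the axis. A picture is of the moment at which its call begins: read the wrist's pose just before it. There is no depth.
- hand_in(): hands the job in, once; it reports no verdict.
The state is a dict: "time_s": time; "joint_positions": joint angles; "qvel": joint speeds; "tau": joint torques, N m; "position": TCP position; "tcp_rot": TCP orientation; "force": force on the tool from outside, world axes, zero at the start; "moment": the same for the moment, N m; "opening": opening from 0.0 (shut) to 1.0 (fully open).
Only numpy, scipy, OpenCV 4.12 (cv2) and the standard library are available. Lean on these libraries where they do the work, as an engineer would, in place of code of your own. Each camera call takes 0.05 s, during which the arm holds its last target. There are 200 camera calls.

### The job

The flask ring weights are needed for the bath: slide the stop collar off the free end of the storage bar, feeling gently for the way past the off-centre keeper disc there, and set it down on edge in the grey V-shaped trough. Then slide the outer and after it the inner ring weight off the bar and set each on edge in the trough too, lying along it like rolls in a cradle, one behind the other. Set everything down gently, drop nothing on the bench, and leave the glassware where it is.

Things in the scene. Friction and masses are not known exactly. Their poses are not given: they have to be found in the camera images.
- stand: Fixed grey metal stand, 150 x 250 mm, 310 mm high, open at the front (-x) and free end (-y). Origin on the bench under the middle of the bar; z up, x to its back panel (front face at x = 107 mm), y along the bar to the end plate (inner face y = 110 mm). The level round bar, 12 mm in diameter, is at x = 0, z = 170 mm, from y = -110 mm (free end) to the end plate. Base 12 mm thick
- bar_tip (a point): Free end of the bar, on the bar's axis. The last 8 mm carry a steel keeper disc, 18 mm in diameter, rigid, set off-centre: its centre lies 4 mm from the bar's axis in a direction that differs each time, straight up or up to 100 degrees to either side of it
- bar_root (a point): Point on the bar's axis near its fixed end, 210 mm from bar_tip; there a 28 mm boss begins
- hood_edge (a point): Middle of the lower front edge of the hood (10 mm thick, 250 mm long along y, from x = 12 mm back to the back panel), 130 mm above the bar's axis. It overhangs the parts, so a tool pointing straight down cannot reach the parts: come from the open front with the tool leaning about 30 to 40 degrees
- stop_collar: Steel ring nearest the free end: 60 mm outer diameter, 28 mm wide, bore 22 mm, 0.16 kg, slit and two screw heads on its face. Origin at its centre, y axis = ring axis, along the bar. Hangs loose by the top of its bore, centre 5 mm below the bar's axis. It passes the keeper disc only when held within 2 mm of the disc's own centre, so feel for the way, pressing under 20 N
- outer_weight: Bare metal ring, second from the free end: 66 mm outer diameter, 28 mm wide, bore 34 mm, 0.2 to 0.37 kg. Origin at its centre, y axis = ring axis, along the bar. Hangs loose by the top of its bore, centre 11 mm below the bar's axis; lifted level with the bar's axis, it passes the disc with 4 mm to spare. May be gripped at any angle round its axis, as may the collar
- inner_weight: The same kind of ring, third from the free end: 66 mm outer diameter, 28 mm wide, bore 34 mm, 0.2 to 0.37 kg. Origin at its centre, y axis = ring axis. Hangs on the bar like the outer one
- trough: Fixed grey plastic V-shaped trough, 64 mm wide (x) and 220 mm long (y), rim 20 mm high and 26 mm either side of the middle. Origin under its centre on the bench, y along its length, z up. Both inner faces slope at 30 degrees; a 66 mm ring set on edge in it, axis along y, rests with its centre 46 mm above the bench, the 60 mm collar 43 mm. Room for the three parts in a row
- beaker_250: Bystander: glass beaker, 74 mm in diameter, 94 mm high, origin under its centre
- beaker_100: Bystander: glass beaker, 56 mm in diameter, 70 mm high, origin under its centre
- petri_dish: Bystander: flat glass dish, 64 mm in diameter, 16 mm high, origin under its centre
Things that resemble listed ones, but are neither listed nor needed, are in the scene too. Leave any orange look-alike of the outer_weight alone.

How it is judged (in metres and radians):
On the way, in this order (a step that is already met when the one before it is completed fails the run):
1. the stop collar is off the bar and rests on edge in the trough, let go (x of stop_collar in the frame of trough between -0.008 and 0.008 m and y of stop_collar in the frame of trough between -0.105 and 0.105 m and z of stop_collar in the frame of trough between 0.036 and 0.052 m and angle between the y axis of stop_collar and the y axis of trough, either way round below 0.2 rad and linear speed of stop_collar below 0.02 m/s and contact force between the fingers and stop_collar below 0.2 N), for 0.2 s.
2. the outer ring weight is off the bar and rests on edge in the trough, let go (x of outer_weight in the frame of trough between -0.008 and 0.008 m and y of outer_weight in the frame of trough between -0.105 and 0.105 m and z of outer_weight in the frame of trough between 0.036 and 0.052 m and angle between the y axis of outer_weight and the y axis of trough, either way round below 0.2 rad and linear speed of outer_weight below 0.02 m/s and contact force between the fingers and outer_weight below 0.2 N), for 0.2 s.
At the end, for the whole second after the job is handed in: The stop collar and both ring weights are at rest and let go in the trough, on edge: each centre within 8 mm of the trough's middle line, within 105 mm of its middle lengthwise and 36 to 52 mm above its underside, each axis within 0.2 rad of the trough's length (all of step 1 and all of step 2 and x of inner_weight in the frame of trough between -0.008 and 0.008 m and y of inner_weight in the frame of trough between -0.105 and 0.105 m and z of inner_weight in the frame of trough between 0.036 and 0.052 m and angle between the y axis of inner_weight and the y axis of trough, either way round below 0.2 rad and linear speed of inner_weight below 0.02 m/s and contact force between the fingers and inner_weight below 0.2 N); the robot touches nothing.
It fails at once if the stop collar is forced against the stand with over 35 N (contact force between stop_collar and stand above 35 N).
It fails at once if the collar or a ring weight is let fall ((linear speed of stop_collar above 0.6 m/s and contact force between the fingers and stop_collar below 0.1 N) or (linear speed of outer_weight above 0.6 m/s and contact force between the fingers and outer_weight below 0.1 N) or (linear speed of inner_weight above 0.6 m/s and contact force between the fingers and inner_weight below 0.1 N)).
It fails at once if the collar or a ring weight is down on the bench (height (world z) of any of stop_collar, outer_weight, inner_weight below 0.035 m).
It fails at once if a piece of glassware is pushed more than 30 mm or tipped over (distance of any of beaker_250, beaker_100, petri_dish from where it was at the start of the episode above 0.03 m or angle between any of beaker_250, beaker_100, petri_dish's own z axis and vertical above 0.5 rad).
It also fails if it takes over 72 s, if anything falls off the work surface, if the arm or the gripper's body presses on something with over 40 N, if the wrist force passes 120 N, or if a joint passes its speed limit or range.

## Working session

There is one attempt and no reset: what is moved stays moved. The work goes in short steps, Python scripts to look and compute and a tool call to move; the robot and the scene stay as the last step left them, time stands still between calls to the robot, and variables do not carry over. Pictures are saved under pics/ and viewed, about 8 in all and at most 12, crops included, and the job is handed in when it is done.

Besides the shell and the picture viewer there is one more tool, called after "Call:" by a JSON object that holds its "op" and its "data". move_arm: Moves the arm, as the interface text tells. Its arguments: {"type":"object","properties":{"linear":{"type":"array"},"angular":{"type":"array"},"fingers":{"type":"array"}},"required":["linear","angular","fingers"]}

```bash
ls; mkdir -p pics
python3 - <<'E'
from rig import *
import cv2,numpy as np
s=read_state()
print(s)
for n in("scene","side","wrist"):
    c=capture(n); cv2.imwrite(f"pics/{n}0.png",cv2.cvtColor(c["color"],cv2.COLOR_RGB2BGR))
    np.save(f"{n}.npy",c,allow_pickle=True)
    print(n,{k:(np.round(v,4).tolist() if k!="color" else 0) for k,v in c.items()})
E
```

```text
pics
{'time_s': 0.0, 'joint_positions': array([-7.76649010e+01,  3.02787724e+01,  8.21584841e+01,  4.90667372e-04,
        6.76885290e+01, -1.02273782e+01]), 'qvel': array([-0.05110993,  0.00409641, -0.04428364,  0.00965238,  0.06518853,
        0.01406862]), 'tau': array([-1.11835134e-04, -4.40037596e+01, -1.76594746e+01,  6.33885898e-02,
        5.82536019e-02, -1.80034876e-04]), 'position': array([ 0.23967264, -0.5764078 ,  0.22156207]), 'tcp_rot': array([[ 9.23463035e-01,  3.83687125e-01, -4.61254760e-04],
       [ 3.83687196e-01, -9.23460626e-01,  2.14638242e-03],
       [ 3.97588689e-04, -2.15908237e-03, -9.99997590e-01]]), 'force': array([-0.11665362,  0.12579509,  0.69091246]), 'moment': array([ 0.01629733,  0.02031937, -0.00775842]), 'opening': 1.000263172137558}
scene {'color': 0, 'fx': 467.2132, 'fy': 467.2132, 'cx': 271.6749, 'cy': 209.8751, 'view': [[-0.5273, -0.8497, 0.0006, 0.3024], [-0.3396, 0.2101, -0.9168, 0.3518], [0.7789, -0.4836, -0.3993, 0.8507], [0.0, 0.0, 0.0, 1.0]]}
side {'color': 0, 'fx': 452.7146, 'fy': 452.7146, 'cx': 285.9332, 'cy': 210.8554, 'view': [[0.3625, -0.932, 0.003, -0.1534], [-0.4444, -0.1757, -0.8784, 0.4153], [0.8192, 0.3171, -0.4779, 1.0104], [0.0, 0.0, 0.0, 1.0]]}
wrist {'color': 0, 'fx': 325.1923, 'fy': 325.1923, 'cx': 277.4993, 'cy': 207.8561, 'hand_eye': [[0.0, -0.9516, -0.3073, 0.0848], [1.0, 0.0001, -0.0003, -0.0011], [0.0003, -0.3073, 0.9516, -0.1614], [0.0, 0.0, 0.0, 1.0]]}
```

View pics/scene0.png

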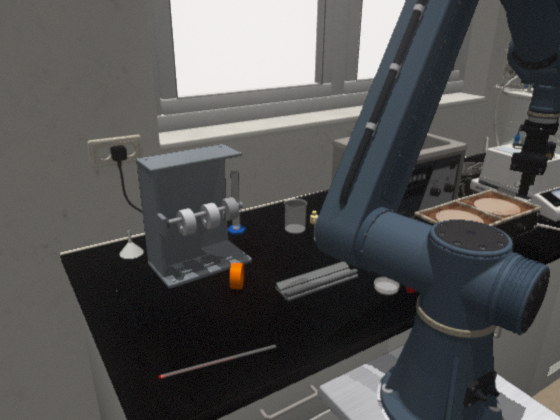

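View pics/side0.png

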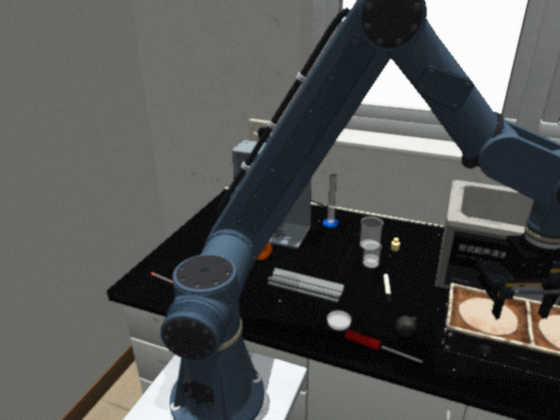

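Run:
```python
import cv2,numpy as np
a=cv2.imread("pics/scene0.png")[140:300,130:370]
a=cv2.convertScaleAbs(cv2.resize(a,None,fx=3.3,fy=3.3,interpolation=cv2.INTER_CUBIC),alpha=1.5)
cv2.imwrite("pics/c1.png",a)
for n in("scene","side"):
    c=np.load(n+".npy",allow_pickle=True).item();V=c["view"];print(n,-V[:3,:3].T@V[:3,3])
```

```text
scene [-0.38368265  0.59447525  0.6620584 ]
side [-0.58757    -0.39050319  0.84810974]
```

View pics/c1.png

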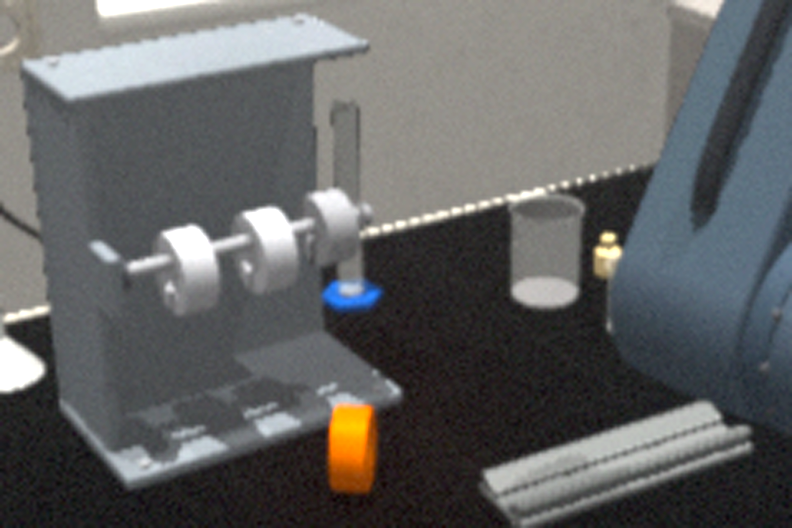

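```bash
cat > h.py <<'E'
import numpy as np,cv2
from scipy.optimize import least_squares
from scipy.spatial.transform import Rotation as R
def rz(t): return R.from_euler('z',t).as_matrix()
def proj(c,P):
    P=np.atleast_2d(P);q=P@c["view"][:3,:3].T+c["view"][:3,3]
    return np.c_[c["fx"]*q[:,0]/q[:,2]+c["cx"],c["fy"]*q[:,1]/q[:,2]+c["cy"]]
def wproj(c,s,P):
    P=np.atleast_2d(P);T=c["hand_eye"]
    t=(P-s["position"])@s["tcp_rot"]
    q=(t-T[:3,3])@T[:3,:3]
    th=np.arctan2(np.hypot(q[:,0],q[:,1]),q[:,2]);ph=np.arctan2(q[:,1],q[:,0])
    return np.c_[c["fx"]*th*np.cos(ph)+c["cx"],c["fy"]*th*np.sin(ph)+c["cy"]]
E
python3 - <<'E'
from h import *
c=np.load("scene.npy",allow_pickle=True).item()
f=lambda u:np.array(u,float)/3.3+[130,140]
pts=f([(72,98),(367,45),(128,487),(400,393),(365,214),(128,268)])
def S(p):
    x=p[3];M=np.array([[.012,.125,.31],[.012,-.125,.31],[x,.125,0.006],[x,-.125,.006],[0,-.106,.172],[0,.1,.17]])
    return M@rz(p[2]).T+[p[0],p[1],0]
r=least_squares(lambda p:(proj(c,S(p))-pts).ravel(),[.6,.2,0,-.04]);p=r.x
print(p,r.fun.reshape(-1,2).round(1))
# ring y
for n,u in dict(col=(338,228),out=(268,250),inn=(188,270)).items():
    u=f(u); z=.165 if n=="col" else .159
    q=least_squares(lambda y:(proj(c,np.array([0,y[0],z])@rz(p[2]).T+[p[0],p[1],0])-u).ravel(),[0]);print(n,q.x,q.fun)
t=f([(483,474),(712,403),(748,428),(515,515)])
def T(p):
    M=np.array([[.026,.11,.02],[.026,-.11,.02],[-.026,-.11,.02],[-.026,.11,.02]]);return M@rz(p[2]).T+[p[0],p[1],0]
r=least_squares(lambda p:(proj(c,T(p))-t).ravel(),[.5,-.0,0]);print(r.x,r.fun.reshape(-1,2).round(1))
E
```

```text
[ 0.64642551  0.15873271  0.04998385 -0.02433331] [[-0.5  0.1]
 [ 1.1 -1.2]
 [ 0.1 -0.7]
 [ 0.4  0.2]
 [-0.7 -0.9]
 [-0.2  1.8]]
col [-0.08185126] [-0.20364621 -0.7838652 ]
out [-0.01821856] [0.03216267 0.12254148]
inn [0.05081383] [0.10635443 0.40521597]
[ 0.43501426 -0.05362062 -0.02528351] [[-0.5  0.7]
 [-0.9  0.1]
 [ 0.5  1. ]
 [ 0.8 -1.6]]
```

```bash
cat >> h.py <<'E'
SP=np.array([.64642551,.15873271]);SY=.05
TP=np.array([.435,-.0536]);TY=-.0253
def st(p): return rz(SY)@np.array(p,float)+[*SP,0]
def plan(pos,Rm,s=None):
    from rig import read_state
    s=s or read_state();A=s["tcp_rot"]
    print("lin cm",(A.T@(np.array(pos)-s["position"])*100).round(2),"rot",R.from_matrix(A.T@Rm).as_rotvec().round(3),"t",round(s["time_s"],2))
def camdir(az,pitch): # tool z pitch deg down, tool x up
    a,p=np.radians([az,pitch]);z=np.array([np.cos(p)*np.cos(a),np.cos(p)*np.sin(a),-np.sin(p)])
    y=np.cross(z,[0,0,1.]);y/=np.linalg.norm(y)
    return np.c_[np.cross(y,z),y,z]
E
python3 - <<'E'
from h import *
c=np.load("wrist.npy",allow_pickle=True).item();H=c["hand_eye"]
tip=st([0,-.106,.17]);print(tip)
Rm=camdir(62,38)
d=np.array([0,-np.sin(.19),np.cos(.19)])*.25 # target in camera coords
tcp=tip-Rm@(H[:3,:3]@d+H[:3,3]);print(tcp)
print(Rm.round(3), Rm.T@(tip-tcp))
plan(tcp,Rm)
print(wproj(c,dict(position=tcp,tcp_rot=Rm),np.array([tip,st([0,.1,.17]),st([.012,-.125,.3])])))
E
```

```text
[0.6517233  0.05286518 0.17      ]
[ 0.60496853 -0.03750927  0.18063496]
[[ 0.289  0.883  0.37 ]
 [ 0.544 -0.469  0.696]
 [ 0.788  0.    -0.616]] [ 0.0542606  -0.00114622  0.08672443]
lin cm [ 54.41 -35.76   4.19] rot [ 0.311  0.87  -0.64 ] t 0.15
[[277.49928503 146.06960235]
 [188.83668167  45.33805991]
 [318.21509837 -19.24240157]]
```

Call:
{"op": "move_arm", "data": {"linear": [[54.4,-35.8,4.2],[54.4,-35.8,4.2],[54.4,-35.8,4.2],[54.4,-35.8,4.2],[54.4,-35.8,4.2],[54.4,-35.8,4.2],[54.4,-35.8,4.2],[54.4,-35.8,4.2],[54.4,-35.8,4.2],[54.4,-35.8,4.2],[54.4,-35.8,4.2],[54.4,-35.8,4.2]], "angular": [[0.31,0.87,-0.64],[0.31,0.87,-0.64],[0.31,0.87,-0.64],[0.31,0.87,-0.64],[0.31,0.87,-0.64],[0.31,0.87,-0.64],[0.31,0.87,-0.64],[0.31,0.87,-0.64],[0.31,0.87,-0.64],[0.31,0.87,-0.64],[0.31,0.87,-0.64],[0.31,0.87,-0.64]], "fingers": [-0.2,-0.2,-0.2,-0.2,-0.2,-0.2,-0.2,-0.2,-0.2,-0.2,-0.2,-0.2]}}

```text
time_s: 1.15
position: [0.52, -0.1626, 0.1893]
tcp_rot: [[0.291, 0.882, 0.371], [0.542, -0.471, 0.696], [0.788, -0.001, -0.615]]
force: [0.9, -0.5, -0.1]
opening: 0.601
```

Run:
```python
from h import *
tip=st([0,-.106,.17]);plan([ 0.605,-0.0375,0.1806],camdir(62,38))
```

```text
lin cm [ 8.57  1.61 12.39] rot [ 0.001 -0.    -0.002] t 1.15
```

Call:
{"op": "move_arm", "data": {"linear": [[8.6,1.6,12.4],[8.6,1.6,12.4],[8.6,1.6,12.4],[8.6,1.6,12.4],[8.6,1.6,12.4],[8.6,1.6,12.4]], "angular": [[0,0,0],[0,0,0],[0,0,0],[0,0,0],[0,0,0],[0,0,0]], "fingers": [-0.2,-0.2,-0.2,-0.2,-0.2,-0.2]}}

```text
time_s: 1.65
position: [0.6049, -0.0354, 0.1804]
tcp_rot: [[0.289, 0.884, 0.368], [0.544, -0.468, 0.697], [0.788, -0.001, -0.616]]
force: [-0.6, -0.7, 0.2]
opening: 0.603
```

```bash
cat >> h.py <<'E'
def wshot(name,crop=None,k=1,alpha=1.4):
    from rig import read_state,capture
    s=read_state();c=capture("wrist");np.save(name+".npy",dict(s=s,c=c),allow_pickle=True)
    im=cv2.cvtColor(c["color"],cv2.COLOR_RGB2BGR)
    if crop: x0,y0,x1,y1=crop;im=im[y0:y1,x0:x1]
    im=cv2.convertScaleAbs(cv2.resize(im,None,fx=k,fy=k,interpolation=cv2.INTER_CUBIC),alpha=alpha)
    cv2.imwrite(f"pics/{name}.png",im);return s,c
E
python3 - <<'E'
from h import *
s,c=wshot("w1",(130,30,400,230),2.9)
print(s["position"],wproj(c,s,np.array([st([0,-.106,.17]),st([0,-.082,.165])])))
E
```

```text
[ 0.60490466 -0.03535203  0.18043948] [[278.99214871 147.60789184]
 [263.81538119 134.0945746 ]]
```

View pics/w1.png

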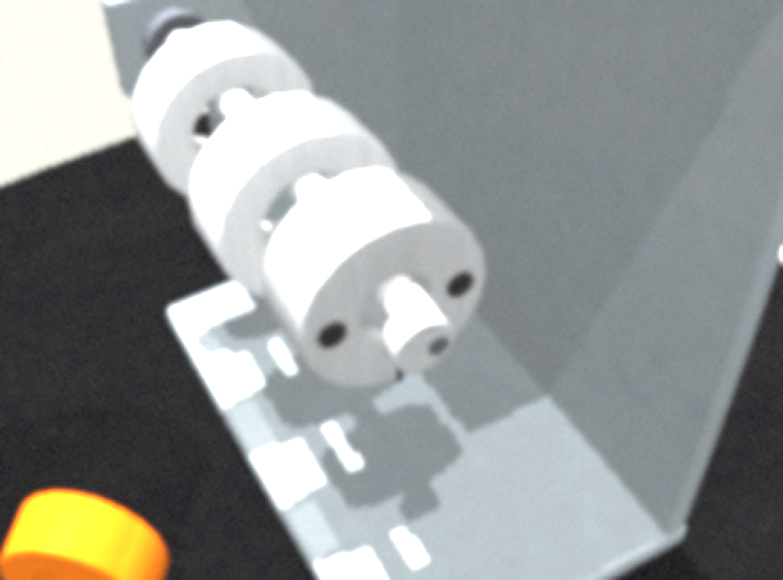

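Run:
```python
from h import *
d=np.load("w1.npy",allow_pickle=True).item();s,c=d["s"],d["c"]
x0,y0,k=215,80,8
im=cv2.cvtColor(c["color"],cv2.COLOR_RGB2BGR)[y0:y0+72,x0:x0+95]
im=cv2.resize(im,None,fx=k,fy=k,interpolation=cv2.INTER_CUBIC).astype(float)
im=np.clip((im-60)*1.25,0,255).astype(np.uint8)
cv2.imwrite("pics/c2.png",im)
a=lambda P:((wproj(c,s,np.array([st(p) for p in P]))-[x0,y0]+.5)*k).round(0).tolist()
print("axis -.11,-.102,-.096,-.054,-.046",a([[0,y,.17] for y in(-.11,-.102,-.096,-.054,-.046)]))
t=np.radians([-90,0,90,180]); print("bar circle at -.11 (left front,up,back,down)",a([[.006*np.sin(u),-.11,.17+.006*np.cos(u)] for u in t]))
print("collar ctr",a([[0,-.096,.165]]))
print(im.mean((0,1)),im.min(),im.max())
```

```text
axis -.11,-.102,-.096,-.054,-.046 [[538.0, 571.0], [494.0, 520.0], [463.0, 483.0], [266.0, 254.0], [233.0, 215.0]]
bar circle at -.11 (left front,up,back,down) [[483.0, 594.0], [538.0, 526.0], [592.0, 548.0], [537.0, 614.0]]
collar ctr [[464.0, 519.0]]
[121.65840415 119.97896336 116.55081552] 0 243
```

View pics/c2.png

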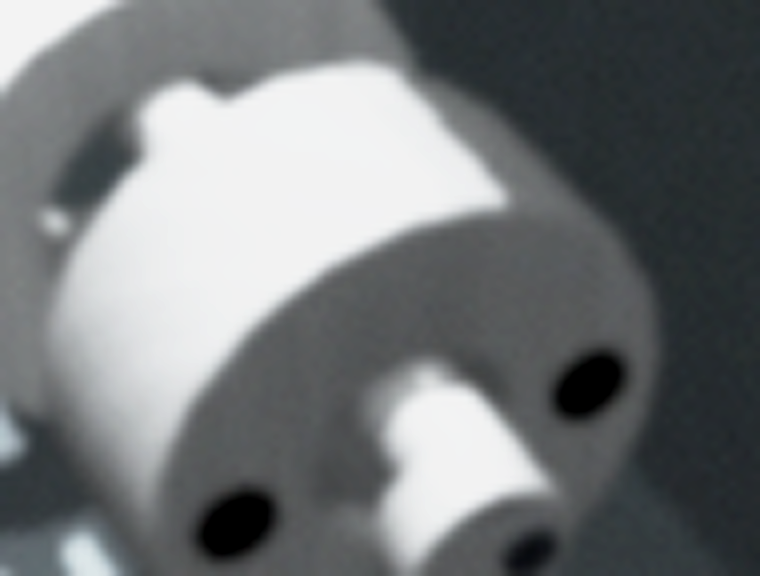

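Run:
```python
from h import *
d=np.load("w1.npy",allow_pickle=True).item();s,c=d["s"],d["c"]
x0,y0,k=215,100,8
im=cv2.cvtColor(c["color"],cv2.COLOR_RGB2BGR)[y0:y0+72,x0:x0+95]
im=cv2.resize(im,None,fx=k,fy=k,interpolation=cv2.INTER_CUBIC).astype(float)
im=np.clip((im-50)*1.3,0,255).astype(np.uint8)
for i in range(0,760,80): cv2.putText(im,str(i),(i,10),0,.35,(0,255,255));cv2.putText(im,str(i),(0,i+4),0,.35,(0,255,255))
cv2.imwrite("pics/c3.png",im)
```

```text
(no output)
```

View pics/c3.png

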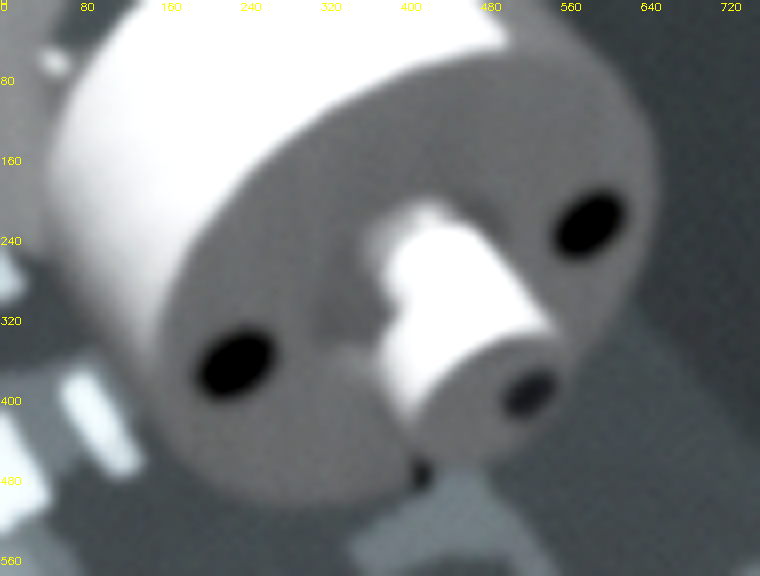

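Run:
```python
from h import *
d=np.load("w1.npy",allow_pickle=True).item();s,c=d["s"],d["c"]
f=lambda u:(np.array(u,float)/8-.5+.0)+[215,100]
col=f([(155,370),(200,235),(320,110),(410,70),(655,170),(640,240),(300,503),(180,440)])
dis=f([(412,420),(430,385),(460,352),(500,335),(545,335),(568,375),(545,415),(500,450),(455,465)])
spot=f([(530,390)])
th=np.linspace(0,2*np.pi,361)
def circ(x,y,z,r): 
    P=np.c_[x+r*np.sin(th),0*th+y,z+r*np.cos(th)];return wproj(c,s,P@rz(SY).T+[*SP,0])
def dist(pts,C):
    D=np.linalg.norm(pts[:,None]-C[None],axis=2);ctr=C.mean(0)
    i=D.argmin(1);return D[np.arange(len(pts)),i]*np.sign(np.linalg.norm(pts-ctr,axis=1)-np.linalg.norm(C[i]-ctr,axis=1))
for w in (1,0):
  def res(p):
    dx,dy,dz,ph,yc=p
    a=dist(col,circ(dx,yc,.165+dz,.030)); b=dist(dis,circ(dx+.004*np.sin(ph),-.11+dy,.17+dz+.004*np.cos(ph),.009))
    e=(wproj(c,s,st([dx,-.11+dy,.17+dz]))-spot).ravel()*w
    return np.r_[a,b,e,np.array([dx,dy,dz])/.003]
  for p0 in(-80,0,80):
    r=least_squares(res,[0,0,0,np.radians(p0),-.09],diff_step=1e-3,x_scale=[.001,.001,.001,.3,.003]);print(w,r.cost.round(2),(r.x[:3]*1000).round(1),np.degrees(r.x[3]).round(),r.x[4])
  print(r.fun.round(1))
```

```text
1 8.72 [ 2.9  6.5 -3.9] -85.0 -0.08090418475665187
1 8.72 [ 2.9  6.4 -3.8] -85.0 -0.08098986455556449
1 8.72 [ 2.9  6.6 -3.9] 275.0 -0.0808648980844497
[-0.3 -0.4 -0.4 -1.1 -0.4 -1.2 -1.  -1.3  0.1 -0.2 -0.1 -0.7 -1.  -0.4
 -0.7 -1.  -0.7 -0.2 -0.5  1.   2.2 -1.3]
0 8.53 [ 2.9  6.8 -3.8] -90.0 -0.08096204309514171
0 8.53 [ 2.9  6.8 -3.8] -90.0 -0.08096199647280393
0 8.53 [ 2.9  6.8 -3.8] 270.0 -0.08096970992593584
[-0.3 -0.4 -0.4 -1.1 -0.5 -1.3 -0.9 -1.2 -0.1 -0.3 -0.2 -0.7 -0.9 -0.2
 -0.6 -1.  -0.8 -0.  -0.   1.   2.3 -1.3]
```

```bash
cat >> h.py <<'E'
def RG(lean=45,yaw=None): # lean from vertical; jaw along stand y
    a=np.radians(lean);Y=rz(SY if yaw is None else yaw)
    return Y@np.c_[[np.cos(a),0,np.sin(a)],[0,-1,0],[np.sin(a),0,-np.cos(a)]]
def ring_tcp(x,y,z,t,lean=45):
    a=np.radians(lean);return st([x-t*np.sin(a),y,z+t*np.cos(a)])
E
python3 - <<'E'
from h import *
p=ring_tcp(.001,-.07,.164,.075);print(p);plan(p,RG())
E
```

```text
[0.59795607 0.08621963 0.21703301]
lin cm [ 9.36 -6.4   6.06] rot [-0.774 -0.11   0.683] t 1.7
```

Call:
{"op": "move_arm", "data": {"linear": [[5.6,-8.8,-0.9],[5.6,-8.8,-0.9],[5.6,-8.8,-0.9],[5.6,-8.8,-0.9],[5.6,-8.8,-0.9],[5.6,-8.8,-0.9],[5.6,-8.8,-0.9],[5.6,-8.8,-0.9],[9.4,-6.4,6.1],[9.4,-6.4,6.1],[9.4,-6.4,6.1],[9.4,-6.4,6.1]], "angular": [[-0.77,-0.11,0.68],[-0.77,-0.11,0.68],[-0.77,-0.11,0.68],[-0.77,-0.11,0.68],[-0.77,-0.11,0.68],[-0.77,-0.11,0.68],[-0.77,-0.11,0.68],[-0.77,-0.11,0.68],[-0.77,-0.11,0.68],[-0.77,-0.11,0.68],[-0.774,-0.11,0.683],[-0.774,-0.11,0.683]], "fingers": [-0.2,-0.2,-0.2,-0.2,-0.2,-0.2,-0.2,-0.2,-0.2,-0.2,-0.2,-0.2]}}

```text
time_s: 2.7
position: [0.6017, 0.088, 0.2181]
tcp_rot: [[0.703, 0.051, 0.71], [0.036, -0.999, 0.036], [0.711, -0.0, -0.703]]
force: [0.6, 0.4, 0.6]
opening: 0.6
```

Run:
```python
from h import *
s,c=wshot("w2",(110,60,450,310),2.3,1.0)
print(s["position"],s["joint_positions"].round(0))
a=lambda P:((wproj(c,s,np.array([st(p) for p in P]))-[110,60]+.5)*2.3).round(0).tolist()
print(a([[0,-.11,.17],[0,.1,.17],[0,-.07,.165]]))
```

```text
[0.60170725 0.08795435 0.2180824 ] [ -5.  23. 120. 144.  10. -60.]
[[515.0, 370.0], [-62.0, 366.0], [394.0, 377.0]]
```

View pics/w2.png

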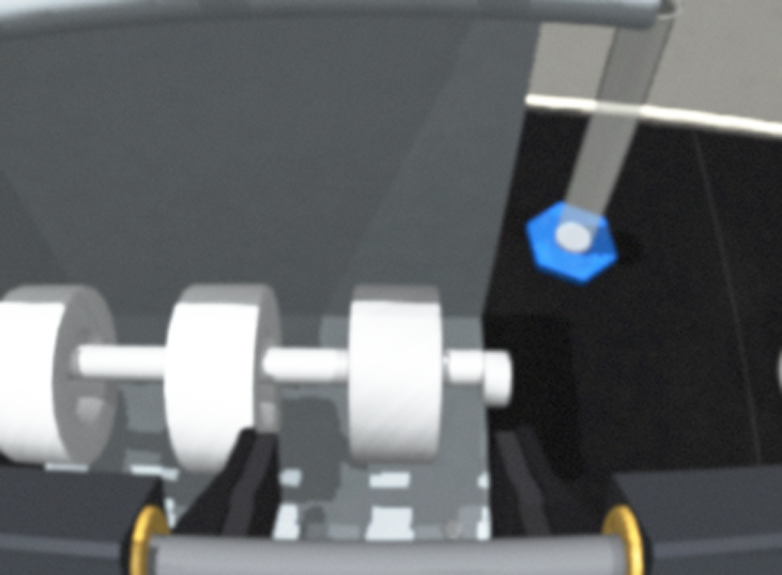

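Run:
```python
from h import *
for t in(.06,.017): plan(ring_tcp(.001,-.0705,.165,t,38),RG(38))
```

```text
lin cm [0.65 0.09 1.37] rot [ 0.    -0.124  0.001] t 2.75
lin cm [0.11 0.09 5.63] rot [ 0.    -0.124  0.001] t 2.75
```

Call:
{"op": "move_arm", "data": {"linear": [[0.65,0.1,1.4],[0.65,0.1,1.4],[0.65,0.1,1.4],[0.5,0.1,2.8],[0.3,0.1,4.2],[0.1,0.1,5.6],[0.1,0.1,5.6],[0.1,0.1,5.6]], "angular": [[0,-0.12,0],[0,-0.12,0],[0,-0.12,0],[0,-0.12,0],[0,-0.12,0],[0,-0.12,0],[0,-0.12,0],[0,-0.12,0]], "fingers": [-0.2,-0.2,-0.2,-0.2,-0.2,-0.2,-0.2,-0.2]}}

```text
time_s: 3.42
position: [0.6406, 0.0842, 0.1781]
tcp_rot: [[0.785, 0.046, 0.618], [0.038, -0.999, 0.027], [0.618, 0.002, -0.786]]
force: [-0.1, -0.2, 0.5]
opening: 0.598
```

Run:
```python
from h import *
s,c=wshot("w3",(110,60,450,310),2.3,1.0)
p=rz(SY).T@(s["position"]-[*SP,0]);print(p,s["joint_positions"].round(0),s["force"])
plan(ring_tcp(.001,-.0705,.165,.017,38),RG(38))
```

```text
[-0.00953732 -0.07411036  0.17812359] [ -4.  28. 112.  64.   5.  20.] [-0.09734657 -0.20117181  0.53366051]
lin cm [-0.02 -0.38 -0.13] rot [ 0.004 -0.003 -0.002] t 3.47
```

View pics/w3.png

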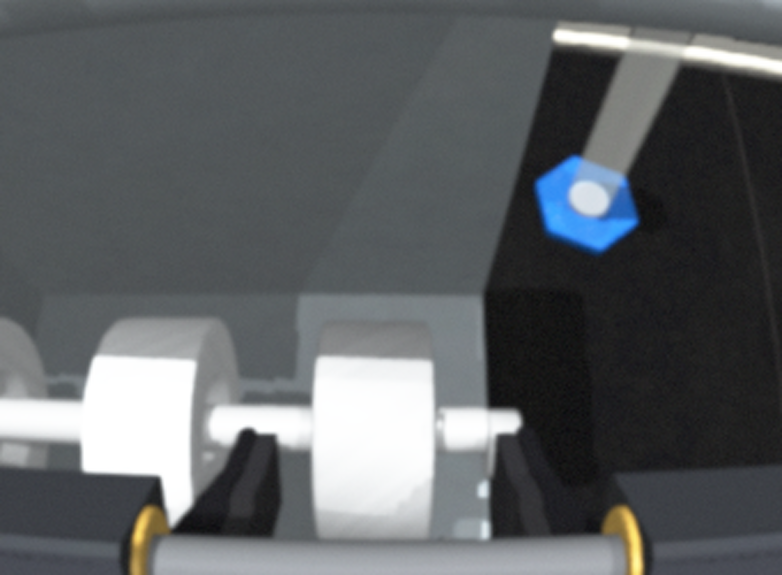

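Call:
{"op": "move_arm", "data": {"linear": [[0,-0.38,-0.1],[0,-0.38,-0.1],[0,-0.38,-0.1],[0,-0.38,-0.1],[0,-0.38,-0.1],[0,-0.38,-0.1],[0,-0.38,-0.1],[0,-0.38,-0.1],[0,-0.38,-0.1],[0,-0.38,-0.1]], "angular": [[0,0,0],[0,0,0],[0,0,0],[0,0,0],[0,0,0],[0,0,0],[0,0,0],[0,0,0],[0,0,0],[0,0,0]], "fingers": [-0.2,-0.2,-0.2,1,1,1,1,1,1,1]}}

```text
time_s: 4.3
position: [0.6408, 0.0879, 0.1784]
tcp_rot: [[0.785, 0.046, 0.618], [0.038, -0.999, 0.026], [0.618, 0.002, -0.786]]
force: [-0.4, -0.7, 2.2]
opening: 0.318
```

```bash
cat >> h.py <<'E'
def loc():
    from rig import read_state
    s=read_state();p=rz(SY).T@(s["position"]-[*SP,0])
    print("loc mm",(p*1000).round(1),"J",s["joint_positions"].round(0),"F(stand)",(rz(SY).T@s["force"]).round(1),"op",round(s["opening"]*87,1),"t",round(s["time_s"],2));return p,s
def dl(v,Rm=None): # stand-frame shift mm (+orientation) -> tool cm
    p,s=loc();A=s["tcp_rot"];print("lin cm",(A.T@rz(SY)@np.array(v)/10).round(2),"rot",R.from_matrix(A.T@(RG(38) if Rm is None else Rm)).as_rotvec().round(3))
E
python3 -c "
from h import *
dl([-4,0,5]);dl([-4,-20,5])"
```

```text
loc mm [ -9.2 -70.5 178.4] J [ -4.  28. 111.  61.   5.  23.] F(stand) [-0.4 -0.7  2.2] op 27.6 t 4.3
lin cm [-0.01  0.   -0.64] rot [ 0.004 -0.003 -0.002]
loc mm [ -9.2 -70.5 178.4] J [ -4.  28. 111.  61.   5.  23.] F(stand) [-0.4 -0.7  2.2] op 27.6 t 4.3
lin cm [-0.    2.   -0.63] rot [ 0.004 -0.003 -0.002]
```

Call:
{"op": "move_arm", "data": {"linear": [[0,0,-0.32],[0,0,-0.64],[0,0,-0.64],[0,0,-0.64],[0,0,-0.64]], "angular": [[0,0,0],[0,0,0],[0,0,0],[0,0,0],[0,0,0]], "fingers": [1,1,1,1,1]}}

```text
time_s: 4.72
position: [0.6366, 0.0878, 0.1831]
tcp_rot: [[0.785, 0.046, 0.617], [0.038, -0.999, 0.027], [0.618, 0.002, -0.786]]
force: [0.3, 0.2, -1.5]
opening: 0.315
```

```bash
python3 -c "
from h import *
dl([0,-18,0])"
```

```text
loc mm [-13.3 -70.3 183.1] J [ -4.  28. 112.  57.   5.  28.] F(stand) [ 0.3  0.2 -1.5] op 27.4 t 4.72
lin cm [0.   1.8  0.01] rot [ 0.004 -0.003 -0.002]
```

Call:
{"op": "move_arm", "data": {"linear": [[0,0.5,0],[0,1.0,0],[0,1.4,0],[0,1.55,0],[0,1.7,0],[0,1.8,0],[0,1.9,0],[0,2.0,0],[0,2.0,0],[0,2.0,0]], "angular": [[0,0,0],[0,0,0],[0,0,0],[0,0,0],[0,0,0],[0,0,0],[0,0,0],[0,0,0],[0,0,0],[0,0,0]], "fingers": [1,1,1,1,1,1,1,1,1,1]}}

```text
time_s: 5.55
position: [0.6375, 0.0679, 0.1831]
tcp_rot: [[0.785, 0.046, 0.617], [0.038, -0.999, 0.027], [0.618, 0.002, -0.786]]
force: [0.3, -0.3, -2.1]
opening: 0.319
```

```bash
python3 -c "
from h import *
dl([0,-18,0])"
```

```text
loc mm [-13.4 -90.2 183.1] J [ -7.  28. 112.  65.   6.  18.] F(stand) [ 0.3 -0.3 -2.1] op 27.7 t 5.55
lin cm [0.   1.8  0.01] rot [ 0.004 -0.003 -0.002]
```

Call:
{"op": "move_arm", "data": {"linear": [[0,0.1,0],[0,0.2,0],[0,0.3,0],[0,0.4,0],[0,0.5,0],[0,0.6,0],[0,0.6,0],[0,0.6,0]], "angular": [[0,0,0],[0,0,0],[0,0,0],[0,0,0],[0,0,0],[0,0,0],[0,0,0],[0,0,0]], "fingers": [1,1,1,1,1,1,1,1]}}

```text
time_s: 6.22
position: [0.6378, 0.0618, 0.1831]
tcp_rot: [[0.785, 0.046, 0.617], [0.037, -0.999, 0.027], [0.618, 0.002, -0.786]]
force: [0.1, -1.2, -1.1]
opening: 0.317
```

```bash
python3 -c "
from h import *
dl([0,-18,0])"
```

```text
loc mm [-13.4 -96.3 183.1] J [ -7.  28. 112.  67.   7.  16.] F(stand) [ 0.  -1.2 -1.1] op 27.6 t 6.22
lin cm [0.   1.8  0.01] rot [ 0.004 -0.003 -0.002]
```

Call:
{"op": "move_arm", "data": {"linear": [[0,0.15,0],[0,0.3,0],[0,0.45,0],[0,0.6,0],[0,0.75,0],[0,0.9,0],[0,1.05,0],[0,1.2,0],[0,1.35,0],[0,1.5,0],[0,1.5,0]], "angular": [[0,0,0],[0,0,0],[0,0,0],[0,0,0],[0,0,0],[0,0,0],[0,0,0],[0,0,0],[0,0,0],[0,0,0],[0,0,0]], "fingers": [1,1,1,1,1,1,1,1,1,1,1]}}

```text
time_s: 7.13
position: [0.6386, 0.0465, 0.1832]
tcp_rot: [[0.785, 0.045, 0.617], [0.037, -0.999, 0.026], [0.618, 0.002, -0.786]]
force: [-0.2, 0.9, -1.8]
opening: 0.316
```

```bash
python3 -c "
from h import *
dl([0,-45,0])"
```

```text
loc mm [ -13.4 -111.7  183.2] J [ -9.  27. 112.  69.   8.  11.] F(stand) [-0.2  0.9 -1.8] op 27.5 t 7.13
lin cm [0.01 4.5  0.02] rot [ 0.005 -0.003 -0.002]
```

Call:
{"op": "move_arm", "data": {"linear": [[0,0.4,0],[0,0.8,0],[0,1.3,0],[0,1.9,0],[0,2.6,0],[0,3.4,0],[0,4.2,0],[0,4.6,0],[0,4.6,0]], "angular": [[0,0,0],[0,0,0],[0,0,0],[0,0,0],[0,0,0],[0,0,0],[0,0,0],[0,0,0],[0,0,0]], "fingers": [1,1,1,1,1,1,1,1,1]}}

```text
time_s: 7.88
position: [0.641, -0.0011, 0.1834]
tcp_rot: [[0.785, 0.043, 0.618], [0.036, -0.999, 0.025], [0.618, 0.003, -0.786]]
force: [-0.1, -0.2, -1.4]
opening: 0.318
```

```bash
cat >> h.py <<'E'
def tr(p): return rz(TY)@np.array(p,float)+[*TP,0]
def trplan(y,zc,t=.0165,ex=-.0006,lean=15):
    Rm=RG(lean,TY);pos=tr([0,y,zc])-Rm@np.array([ex,0,t]);print(pos.round(4));plan(pos,Rm)
E
python3 - <<'E'
from h import *
dl([0,0,0])
trplan(-.072,.105)
c=np.load("side.npy",allow_pickle=True).item();V=c["view"];o=-V[:3,:3].T@V[:3,3]
for n,u,z in[("petri",(339,322),.01),("b100 bottom",(372,265),0),("b250bot",(371,246),0),("orange",(262,252),.03),("tr1",(268,280),.01),("tr2",(343,290),.01)]:
    d=V[:3,:3].T@np.array([(u[0]-c["cx"])/c["fx"],(u[1]-c["cy"])/c["fy"],1]);print(n,(o+d*(z-o[2])/d[2]).round(3))
print("trough corners in side",proj(c,np.array([tr([a,b,.02]) for a,b in[(.026,.11),(.026,-.11),(-.026,-.11),(-.026,.11)]])).round(0))
E
```

```text
loc mm [ -13.4 -159.4  183.4] J [-15.  28. 112.  72.  11.   4.] F(stand) [-0.1 -0.2 -1.4] op 27.7 t 7.88
lin cm [0. 0. 0.] rot [ 0.006 -0.003 -0.004]
[ 0.4295 -0.1255  0.1211]
lin cm [-20.91  11.49  -8.48] rot [-0.029 -0.405  0.063] t 7.88
petri [ 0.322 -0.191  0.01 ]
b100 bottom [ 0.628 -0.217  0.   ]
b250bot [ 0.738 -0.191  0.   ]
orange [0.526 0.123 0.03 ]
tr1 [0.421 0.058 0.01 ]
tr2 [ 0.458 -0.166  0.01 ]
trough corners in side [[274. 270.]
 [343. 287.]
 [337. 298.]
 [267. 279.]]
```

Call:
{"op": "move_arm", "data": {"linear": [[-20.9,11.5,-8.5],[-20.9,11.5,-8.5],[-20.9,11.5,-8.5],[-20.9,11.5,-8.5],[-20.9,11.5,-8.5],[-20.9,11.5,-8.5],[-20.9,11.5,-8.5],[-20.9,11.5,-8.5],[-20.9,11.5,-8.5],[-20.9,11.5,-8.5],[-20.9,11.5,-8.5]], "angular": [[-0.03,-0.405,0.063],[-0.03,-0.405,0.063],[-0.03,-0.405,0.063],[-0.03,-0.405,0.063],[-0.03,-0.405,0.063],[-0.03,-0.405,0.063],[-0.03,-0.405,0.063],[-0.03,-0.405,0.063],[-0.03,-0.405,0.063],[-0.03,-0.405,0.063],[-0.03,-0.405,0.063]], "fingers": [1,1,1,1,1,1,1,1,1,1,1]}}

```text
time_s: 8.8
position: [0.4281, -0.1264, 0.121]
tcp_rot: [[0.966, -0.03, 0.257], [-0.029, -1.0, -0.008], [0.257, -0.0, -0.966]]
force: [-0.2, -0.3, -2.0]
opening: 0.32
```

Run:
```python
from h import *
s,c=wshot("w4",(0,0,560,420),1.4,1.2);loc()
im=cv2.imread("pics/w4.png")
for z in(.02,):
  q=wproj(c,s,np.array([tr([a,b,z]) for a,b in[(.026,.11),(.026,.05),(.026,0),(.026,-.05),(.026,-.11),(-.026,-.11),(-.026,.11)]]))
  for u in q:
    cv2.circle(im,tuple(int(v) for v in (u+.5)*1.4),3,(0,0,255),1)
cv2.imwrite("pics/w4.png",im);trplan(-.072,.105);trplan(-.072,.043)
```

```text
loc mm [-230.8 -273.9  121.5] J [-37.  25. 123.  24.  21.  33.] F(stand) [ 0.3  0.3 -2. ] op 27.5 t 8.85
[ 0.4295 -0.1255  0.1211]
lin cm [-0.02 -0.09  0.04] rot [ 0.002 -0.    -0.002] t 8.85
[ 0.4295 -0.1255  0.0591]
lin cm [-1.63 -0.09  6.02] rot [ 0.002 -0.    -0.002] t 8.85
```

View pics/w4.png

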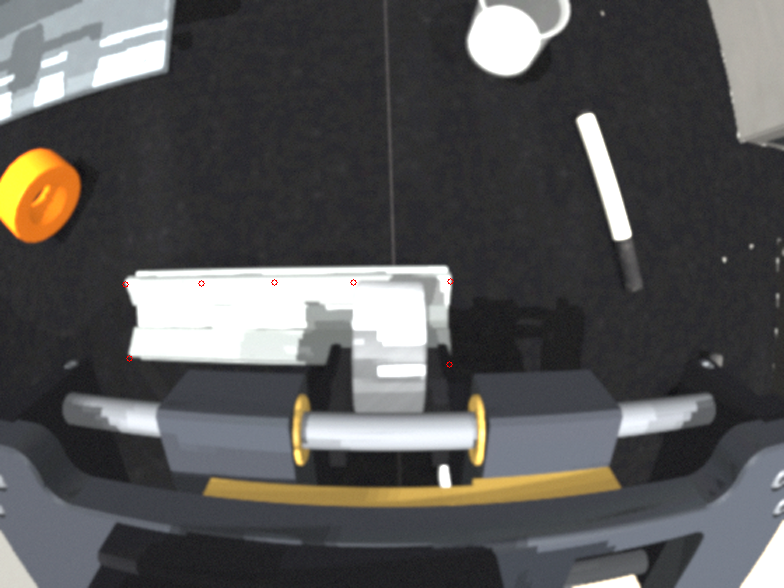

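Run:
```python
from h import *
d=np.load("w4.npy",allow_pickle=True).item();s,c=d["s"],d["c"]
for x,z in[(.032,0),(.032,.02),(.026,.02),(0,.005),(-.026,.02),(-.032,.02),(-.032,0)]:
    print(x,z,((wproj(c,s,np.array([tr([x,y,z]) for y in(.1,.03,-.1)]))+.5)*1.4).round(0).tolist())
g=cv2.cvtColor(c["color"],cv2.COLOR_RGB2GRAY)
for u in(160,200):print(u,[(int(v*1.4),int(g[v,int(u/1.4)])) for v in range(186,265,1)])
```

```text
0.032 0 [[151.0, 275.0], [239.0, 273.0], [432.0, 272.0]]
0.032 0.02 [[137.0, 275.0], [229.0, 274.0], [435.0, 272.0]]
0.026 0.02 [[138.0, 284.0], [229.0, 283.0], [435.0, 282.0]]
0 0.005 [[149.0, 320.0], [238.0, 321.0], [432.0, 321.0]]
-0.026 0.02 [[141.0, 359.0], [232.0, 363.0], [434.0, 365.0]]
-0.032 0.02 [[142.0, 368.0], [233.0, 372.0], [434.0, 374.0]]
-0.032 0 [[155.0, 362.0], [242.0, 366.0], [431.0, 367.0]]
160 [(260, 45), (261, 43), (263, 40), (264, 40), (266, 41), (267, 52), (268, 93), (270, 158), (271, 216), (273, 232), (274, 228), (275, 205), (277, 184), (278, 193), (280, 214), (281, 220), (282, 220), (284, 220), (285, 221), (287, 219), (288, 220), (289, 220), (291, 220), (292, 219), (294, 219), (295, 219), (296, 220), (298, 219), (299, 219), (301, 219), (302, 219), (303, 221), (305, 229), (306, 237), (308, 240), (309, 239), (310, 239), (312, 239), (313, 239), (315, 239), (316, 239), (317, 239), (319, 239), (320, 239), (322, 239), (323, 239), (324, 235), (326, 223), (327, 207), (329, 213), (330, 219), (331, 220), (333, 220), (334, 220), (336, 220), (337, 220), (338, 221), (340
[... 493 characters left out ...]
288, 220), (289, 220), (291, 220), (292, 218), (294, 220), (295, 220), (296, 219), (298, 220), (299, 221), (301, 219), (302, 219), (303, 218), (305, 223), (306, 235), (308, 240), (309, 241), (310, 241), (312, 241), (313, 241), (315, 241), (316, 241), (317, 240), (319, 241), (320, 241), (322, 241), (323, 240), (324, 234), (326, 217), (327, 199), (329, 207), (330, 218), (331, 220), (333, 219), (334, 221), (336, 220), (337, 220), (338, 220), (340, 220), (341, 221), (343, 221), (344, 221), (345, 221), (347, 222), (348, 221), (350, 221), (351, 221), (352, 223), (354, 222), (355, 217), (357, 196), (358, 183), (359, 171), (361, 122), (362, 63), (364, 37), (365, 32), (366, 35), (368, 39), (369, 47)]
```

```bash
sed -i 's/^TP=.*/TP=np.array([.439,-.0536])/' h.py
python3 - <<'E'
from h import *
trplan(-.072,.049);trplan(-.072,.043)
E
```

```text
Traceback (most recent call last):
  File "h.py", line 45, in trplan
    Rm=RG(lean,TY);pos=tr([0,y,zc])-Rm@np.array([ex,0,t]);print(pos.round(4));plan(pos,Rm)
               ^^
NameError: name 'TY' is not defined. Did you mean: 'SY'?
```

```bash
sed -i 's/^TP=.*/TP=np.array([.439,-.0536]);TY=-.0253/' h.py
python3 - <<'E'
from h import *
trplan(-.072,.049);trplan(-.072,.043)
E
```

```text
[ 0.4335 -0.1255  0.0651]
lin cm [-1.09 -0.1   5.55] rot [ 0.002 -0.    -0.002] t 8.85
[ 0.4335 -0.1255  0.0591]
lin cm [-1.24 -0.11  6.13] rot [ 0.002 -0.    -0.002] t 8.85
```

Call:
{"op": "move_arm", "data": {"linear": [[-0.5,-0.1,2.5],[-0.9,-0.1,4.5],[-1.1,-0.1,5.3],[-1.1,-0.1,5.55],[-1.13,-0.1,5.7],[-1.15,-0.1,5.8],[-1.18,-0.1,5.9],[-1.2,-0.1,6.0],[-1.2,-0.1,6.0]], "angular": [[0,0,0],[0,0,0],[0,0,0],[0,0,0],[0,0,0],[0,0,0],[0,0,0],[0,0,0],[0,0,0]], "fingers": [1,1,1,1,1,1,1,1,1]}}

```text
time_s: 9.6
position: [0.434, -0.1256, 0.0609]
tcp_rot: [[0.965, -0.028, 0.26], [-0.026, -1.0, -0.009], [0.26, 0.002, -0.966]]
force: [1.3, 0.3, -1.2]
opening: 0.315
```

Call:
{"op": "move_arm", "data": {"linear": [[-0.02,0,0.06],[-0.03,0,0.12],[-0.05,0,0.18],[-0.05,0,0.18]], "angular": [[0,0,0],[0,0,0],[0,0,0],[0,0,0]], "fingers": [1,1,1,1]}}

```text
time_s: 9.93
position: [0.4337, -0.1257, 0.0604]
tcp_rot: [[0.965, -0.028, 0.261], [-0.027, -1.0, -0.01], [0.262, 0.003, -0.965]]
force: [-5.1, -0.4, 15.2]
opening: 0.318
```

Call:
{"op": "move_arm", "data": {"linear": [[0.02,0,-0.15],[0.02,0,-0.15],[0.02,0,-0.15],[0.02,0,-0.15],[0.02,0,-0.15],[0.5,0,-2.0],[1.1,0,-4.0],[1.8,0,-7.0],[1.8,0,-7.0]], "angular": [[0,0,0],[0,0,0],[0,0,0],[0,0,0],[0,0,0],[0,0,0],[0,0,0],[0,0,0],[0,0,0]], "fingers": [1,-0.1,-0.2,-0.2,-0.2,-0.2,-0.2,-0.2,-0.2]}}

```text
time_s: 10.68
position: [0.4346, -0.1269, 0.1364]
tcp_rot: [[0.963, -0.028, 0.268], [-0.024, -1.0, -0.016], [0.268, 0.008, -0.963]]
force: [0.2, -0.6, 0.4]
opening: 0.599
```

Run:
```python
from h import *
s,c=wshot("w5",(0,0,560,420),1.4,1.0);loc()
# next: outer weight; pregrasp
plan(ring_tcp(-.001,-.018,.159,.10,40),RG(40))
```

```text
loc mm [-226.2 -274.2  134.9] J [-36.  23. 123.  22.  23.  36.] F(stand) [-0.1 -0.2 -0.2] op 52.3 t 10.73
lin cm [ 16.28 -26.72  -6.13] rot [ 0.043  0.428 -0.066] t 10.73
```

View pics/w5.png

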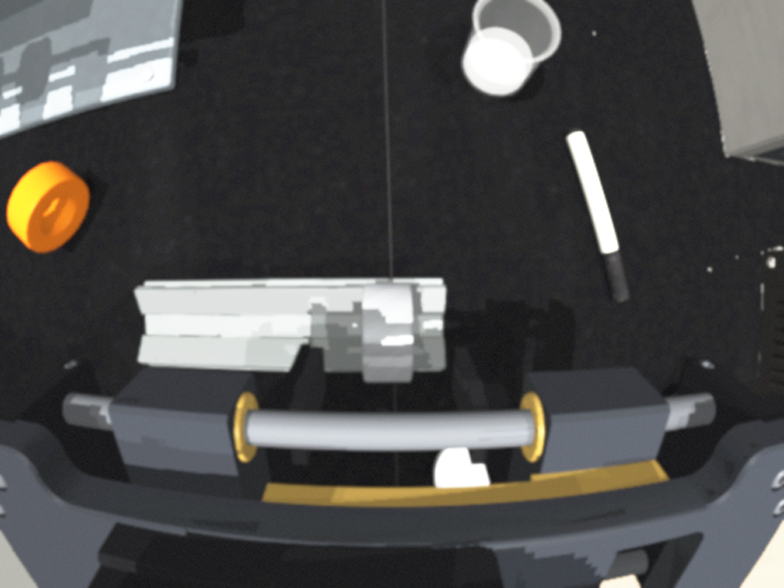

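Run:
```python
from h import *
for n in("w2","w3"):
  d=np.load(n+".npy",allow_pickle=True).item();s,c=d["s"],d["c"]
  a=lambda P:((wproj(c,s,np.array([st(p) for p in P]))-[110,60]+.5)*2.3).round(0).tolist()
  print(n,"collar",a([[-.013,-.0705+e,.165+.027] for e in(.014,-.014)]))
  for y0 in(-.013,):
    print("outer",a([[-.015-.008*k,y0+e,.159+.029-.006*k] for k in(0,1) for e in(.014,-.014)]))
  print("inner .05",a([[-.023,.05+e,.182] for e in(.014,-.014)]))
```

```text
w2 collar [[349.0, 378.0], [444.0, 378.0]]
outer [[163.0, 388.0], [252.0, 389.0], [165.0, 420.0], [253.0, 422.0]]
inner .05 [[-10.0, 414.0], [63.0, 417.0]]
w3 collar [[312.0, 469.0], [437.0, 469.0]]
outer [[80.0, 474.0], [189.0, 479.0], [86.0, 510.0], [194.0, 516.0]]
inner .05 [[-112.0, 494.0], [-32.0, 502.0]]
```

Run:
```python
from h import *
plan(ring_tcp(.001,-.0142,.159,.08,40),RG(40));print(ring_tcp(.001,-.0142,.159,.08,40))
```

```text
lin cm [ 17.27 -27.22  -4.27] rot [ 0.043  0.428 -0.066] t 10.73
[0.59677522 0.14203036 0.22028356]
```

Call:
{"op": "move_arm", "data": {"linear": [[17.3,-27.2,-4.3],[17.3,-27.2,-4.3],[17.3,-27.2,-4.3],[17.3,-27.2,-4.3],[17.3,-27.2,-4.3],[17.3,-27.2,-4.3],[17.3,-27.2,-4.3],[17.3,-27.2,-4.3],[17.3,-27.2,-4.3],[17.3,-27.2,-4.3],[17.3,-27.2,-4.3],[17.3,-27.2,-4.3]], "angular": [[0.04,0.43,-0.066],[0.04,0.43,-0.066],[0.04,0.43,-0.066],[0.04,0.43,-0.066],[0.04,0.43,-0.066],[0.04,0.43,-0.066],[0.04,0.43,-0.066],[0.04,0.43,-0.066],[0.04,0.43,-0.066],[0.04,0.43,-0.066],[0.04,0.43,-0.066],[0.04,0.43,-0.066]], "fingers": [-0.2,-0.2,-0.2,-0.2,-0.2,-0.2,-0.2,-0.2,-0.2,-0.2,-0.2,-0.2]}}

```text
time_s: 11.73
position: [0.565, 0.0917, 0.1997]
tcp_rot: [[0.769, 0.045, 0.638], [0.035, -0.999, 0.028], [0.638, 0.001, -0.77]]
force: [0.4, -1.3, -0.9]
opening: 0.6
```

Run:
```python
from h import *
s,c=wshot("w6",(110,60,450,310),2.3,1.0);loc()
a=lambda P:((wproj(c,s,np.array([st(p) for p in P]))-[110,60]+.5)*2.3).round(0).tolist()
print("outer",a([[-.015-.008*k,-.0142+e,.159+.029-.006*k] for k in(0,1) for e in(.014,-.014)]))
for t in(.06,.018):plan(ring_tcp(.001,-.0142,.159,t,40),RG(40))
```

```text
loc mm [-77.6 -55.4 205.6] J [ -4.  22. 121. 125.   6. -41.] F(stand) [4.8 3.1 3.4] op 51.8 t 11.78
outer [[179.0, 241.0], [271.0, 239.0], [181.0, 274.0], [272.0, 273.0]]
lin cm [ 3.01 -4.09  2.68] rot [-0.007 -0.011  0.003] t 11.78
lin cm [ 2.97 -4.06  6.88] rot [-0.007 -0.011  0.003] t 11.78
```

View pics/w6.png

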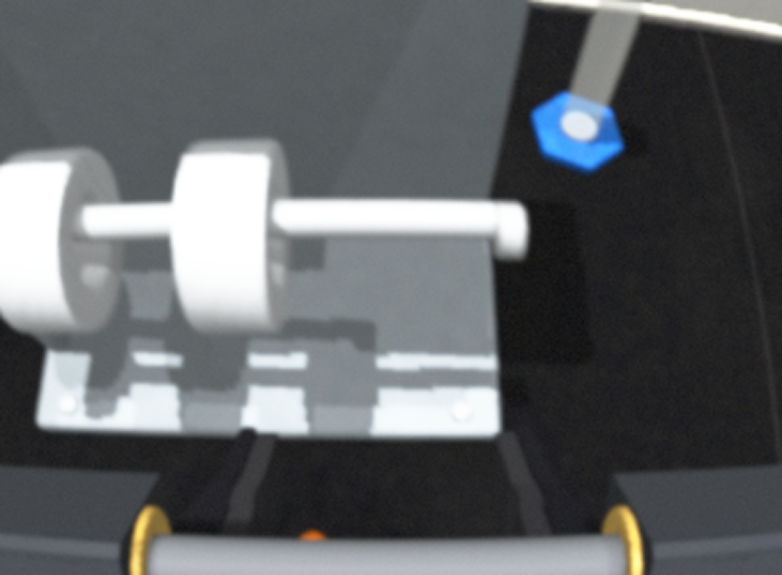

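Call:
{"op": "move_arm", "data": {"linear": [[3.0,-4.1,2.7],[3.0,-4.1,2.7],[3.0,-4.1,2.7],[3.0,-4.1,2.7],[3.0,-4.1,2.7],[3.0,-4.1,2.7]], "angular": [[0,-0.01,0],[0,-0.01,0],[0,-0.01,0],[0,-0.01,0],[0,-0.01,0],[0,-0.01,0]], "fingers": [-0.2,-0.2,-0.2,-0.2,-0.2,-0.2]}}

```text
time_s: 12.28
position: [0.6076, 0.1424, 0.1997]
tcp_rot: [[0.764, 0.058, 0.643], [0.042, -0.998, 0.04], [0.644, -0.004, -0.765]]
force: [-0.9, -0.7, -0.5]
opening: 0.6
```

Run:
```python
from h import *
loc()
for t in(.06,.018):plan(ring_tcp(.001,-.0138,.159,t,40),RG(40))
```

```text
loc mm [-39.6 -14.4 199.7] J [  3.  25. 115.  78.   1.  12.] F(stand) [-1.  -0.7 -0.5] op 52.2 t 12.28
lin cm [ 0.5  -0.06 -0.27] rot [-0.008 -0.002  0.004] t 12.28
lin cm [ 0.49 -0.03  3.93] rot [-0.008 -0.002  0.004] t 12.28
```

Call:
{"op": "move_arm", "data": {"linear": [[0.5,0,0.3],[0.5,0,1.0],[0.5,0,1.8],[0.5,0,2.6],[0.5,0,3.4],[0.5,0,3.9],[0.5,0,3.9],[0.5,0,3.9],[0.5,0,3.9]], "angular": [[0,0,0],[0,0,0],[0,0,0],[0,0,0],[0,0,0],[0,0,0],[0,0,0],[0,0,0],[0,0,0]], "fingers": [-0.2,-0.2,-0.2,-0.2,-0.2,-0.2,-0.2,-0.2,-0.2]}}

```text
time_s: 13.03
position: [0.637, 0.143, 0.1735]
tcp_rot: [[0.77, 0.059, 0.635], [0.043, -0.998, 0.042], [0.637, -0.005, -0.771]]
force: [-0.3, 0.3, 0.2]
opening: 0.598
```

Run:
```python
from h import *
loc()
plan(ring_tcp(.001,-.0138,.159,.018,40),RG(40))
```

```text
loc mm [-10.2 -15.2 173.5] J [  2.  30. 111. 126.   1. -37.] F(stand) [-0.3  0.3  0.2] op 52.1 t 13.03
lin cm [-0.08 -0.14  0.03] rot [-0.01   0.008  0.004] t 13.03
```

Call:
{"op": "move_arm", "data": {"linear": [[0,-0.12,0],[0,-0.12,0],[0,-0.12,0],[0,-0.12,0],[0,-0.12,0],[0,-0.12,0],[0,-0.12,0],[0,-0.12,0]], "angular": [[-0.01,0,0],[-0.01,0,0],[-0.01,0,0],[-0.01,0,0],[-0.01,0,0],[-0.01,0,0],[-0.01,0,0],[-0.01,0,0]], "fingers": [-0.2,1,1,1,1,1,1,1]}}

```text
time_s: 13.7
position: [0.6375, 0.1438, 0.1747]
tcp_rot: [[0.771, 0.054, 0.634], [0.043, -0.999, 0.033], [0.635, 0.002, -0.773]]
force: [0.9, -0.8, -0.5]
opening: 0.316
```

Run:
```python
from h import *
dl([-1,0,11],RG(40))
dl([-1,-100,11],RG(40))
```

```text
loc mm [ -9.7 -14.4 174.7] J [  3.  30. 111. 130.   0. -40.] F(stand) [ 0.9 -0.8 -0.5] op 27.5 t 13.7
lin cm [ 0.62  0.   -0.91] rot [-0.001  0.01   0.004]
loc mm [ -9.7 -14.4 174.7] J [  3.  30. 111. 130.   0. -40.] F(stand) [ 0.9 -0.8 -0.5] op 27.5 t 13.7
lin cm [ 0.58 10.   -0.93] rot [-0.001  0.01   0.004]
```

Call:
{"op": "move_arm", "data": {"linear": [[0.1,0,-0.2],[0.2,0,-0.4],[0.3,0,-0.6],[0.45,0,-0.86],[0.45,0,-0.86],[0.45,0,-0.86],[0.45,0,-0.86]], "angular": [[0,0.03,0],[0,0.06,0],[0,0.09,0],[0,0.12,0],[0,0.12,0],[0,0.12,0],[0,0.12,0]], "fingers": [1,1,1,1,1,1,1]}}

```text
time_s: 14.28
position: [0.6345, 0.1439, 0.1831]
tcp_rot: [[0.693, 0.054, 0.719], [0.038, -0.999, 0.038], [0.72, 0.001, -0.694]]
force: [0.4, 0.4, -2.2]
opening: 0.313
```

Run:
```python
from h import *
p,s=loc();A=rz(SY).T@s["tcp_rot"];print("ctr",(p+A@[0,0,.018])*1000)
dl([0,-75,0],RG(47))
```

```text
loc mm [-12.7 -14.2 183.1] J [  3.  30. 116. 179.  12. -90.] F(stand) [ 0.5  0.4 -2.2] op 27.2 t 14.28
ctr [  0.30640438 -14.15902861 170.62888293]
loc mm [-12.7 -14.2 183.1] J [  3.  30. 116. 179.  12. -90.] F(stand) [ 0.5  0.4 -2.2] op 27.2 t 14.28
lin cm [-0.03  7.5  -0.02] rot [-0.002  0.016  0.004]
```

Call:
{"op": "move_arm", "data": {"linear": [[0,0.5,0],[0,1.2,0],[0,2.0,0],[0,3.0,0],[0,4.0,0],[0,5.0,0],[0,6.0,0],[0,6.8,0],[0,7.2,0],[0,7.5,0],[0,7.8,0],[0,7.8,0]], "angular": [[0,0,0],[0,0,0],[0,0,0],[0,0,0],[0,0,0],[0,0,0],[0,0,0],[0,0,0],[0,0,0],[0,0,0],[0,0,0],[0,0,0]], "fingers": [1,1,1,1,1,1,1,1,1,1,1,1]}}

```text
time_s: 15.28
position: [0.6389, 0.0657, 0.1832]
tcp_rot: [[0.693, 0.054, 0.719], [0.038, -0.999, 0.038], [0.72, 0.001, -0.694]]
force: [0.0, 0.9, -2.5]
opening: 0.32
```

Run:
```python
from h import *
p,s=loc();A=rz(SY).T@s["tcp_rot"];print("ctr",(p+A@[0,0,.018])*1000)
dl([-2,-25,0],RG(47))
```

```text
loc mm [-12.2 -92.5 183.2] J [ -8.  30. 117. 148.  15. -66.] F(stand) [ 0.1  0.9 -2.5] op 27.8 t 15.28
ctr [  0.80277047 -92.47328682 170.70588898]
loc mm [-12.2 -92.5 183.2] J [ -8.  30. 117. 148.  15. -66.] F(stand) [ 0.1  0.9 -2.5] op 27.8 t 15.28
lin cm [-0.15  2.5  -0.15] rot [-0.002  0.016  0.004]
```

Call:
{"op": "move_arm", "data": {"linear": [[-0.05,0.2,-0.05],[-0.1,0.4,-0.1],[-0.1,0.7,-0.1],[-0.1,1.0,-0.1],[-0.1,1.4,-0.1],[-0.1,1.8,-0.1],[-0.1,2.4,-0.1],[-0.1,3.1,-0.1],[-0.1,3.9,-0.1],[-0.1,4.8,-0.1],[-0.1,5.8,-0.1],[-0.1,6.6,-0.1]], "angular": [[0,0,0],[0,0,0],[0,0,0],[0,0,0],[0,0,0],[0,0,0],[0,0,0],[0,0,0],[0,0,0],[0,0,0],[0,0,0],[0,0,0]], "fingers": [1,1,1,1,1,1,1,1,1,1,1,1]}}

```text
time_s: 16.28
position: [0.6412, -0.0012, 0.1833]
tcp_rot: [[0.693, 0.054, 0.719], [0.038, -0.999, 0.038], [0.72, 0.001, -0.694]]
force: [-0.1, -0.1, -3.1]
opening: 0.322
```

Run:
```python
from h import *
loc()
trplan(0,.12,.018,0)
```

```text
loc mm [ -13.2 -159.5  183.3] J [-17.  30. 118. 128.  18. -53.] F(stand) [-0.2 -0.1 -3.1] op 28.0 t 16.28
[ 0.4343 -0.0535  0.1374]
lin cm [-17.83   4.1  -11.89] rot [-0.04  -0.542  0.07 ] t 16.28
```

Call:
{"op": "move_arm", "data": {"linear": [[-17.8,4.1,-11.9],[-17.8,4.1,-11.9],[-17.8,4.1,-11.9],[-17.8,4.1,-11.9],[-17.8,4.1,-11.9],[-17.8,4.1,-11.9],[-17.8,4.1,-11.9],[-17.8,4.1,-11.9],[-17.8,4.1,-11.9],[-17.8,4.1,-11.9],[-17.8,4.1,-11.9],[-17.8,4.1,-11.9]], "angular": [[-0.04,-0.54,0.07],[-0.04,-0.54,0.07],[-0.04,-0.54,0.07],[-0.04,-0.54,0.07],[-0.04,-0.54,0.07],[-0.04,-0.54,0.07],[-0.04,-0.54,0.07],[-0.04,-0.54,0.07],[-0.04,-0.54,0.07],[-0.04,-0.54,0.07],[-0.04,-0.54,0.07],[-0.04,-0.54,0.07]], "fingers": [1,1,1,1,1,1,1,1,1,1,1,1]}}

```text
time_s: 17.28
position: [0.4344, -0.0546, 0.1382]
tcp_rot: [[0.966, -0.024, 0.259], [-0.022, -1.0, -0.009], [0.259, 0.003, -0.966]]
force: [-0.0, -0.6, -2.7]
opening: 0.319
```

Run:
```python
from h import *
loc()
trplan(0,.052,.018,0);trplan(0,.046,.018,0)
```

```text
loc mm [-222.4 -202.4  138.2] J [-26.  22. 124.  17.  21.  50.] F(stand) [-0.  -0.6 -2.7] op 27.8 t 17.28
[ 0.4343 -0.0535  0.0694]
lin cm [-1.79 -0.13  6.65] rot [ 0.003 -0.     0.002] t 17.28
[ 0.4343 -0.0535  0.0634]
lin cm [-1.95 -0.13  7.22] rot [ 0.003 -0.     0.002] t 17.28
```

Call:
{"op": "move_arm", "data": {"linear": [[-0.8,-0.1,3.0],[-1.5,-0.1,5.6],[-1.75,-0.1,6.5],[-1.8,-0.1,6.7],[-1.83,-0.1,6.8],[-1.86,-0.1,6.9],[-1.89,-0.1,7.0],[-1.92,-0.1,7.1],[-1.92,-0.1,7.1]], "angular": [[0,0,0],[0,0,0],[0,0,0],[0,0,0],[0,0,0],[0,0,0],[0,0,0],[0,0,0],[0,0,0]], "fingers": [1,1,1,1,1,1,1,1,1]}}

```text
time_s: 18.03
position: [0.4346, -0.0539, 0.066]
tcp_rot: [[0.965, -0.024, 0.261], [-0.022, -1.0, -0.01], [0.261, 0.004, -0.965]]
force: [-2.6, 0.5, 7.7]
opening: 0.32
```

Call:
{"op": "move_arm", "data": {"linear": [[0.01,0,-0.1],[0.01,0,-0.1],[0.01,0,-0.1],[0.01,0,-0.1],[0.01,0,-0.1],[0.5,0,-2.0],[1.1,0,-4.0],[1.9,0,-7.0],[2.5,0,-9.0],[2.5,0,-9.0]], "angular": [[0,0,0],[0,0,0],[0,0,0],[0,0,0],[0,0,0],[0,0,0],[0,0,0],[0,0,0],[0,0,0],[0,0,0]], "fingers": [1,-0.1,-0.2,-0.2,-0.2,-0.2,-0.2,-0.2,-0.2,-0.2]}}

```text
time_s: 18.87
position: [0.4377, -0.0547, 0.1632]
tcp_rot: [[0.963, -0.023, 0.269], [-0.02, -1.0, -0.014], [0.269, 0.008, -0.963]]
force: [0.6, 0.8, 0.6]
opening: 0.597
```

Run:
```python
from h import *
wshot("w7",(0,0,560,420),1.4,1.0);loc()
plan(ring_tcp(.001,.0515,.159,.09,46),RG(46));print(ring_tcp(.001,.0515,.159,.09,46))
```

```text
loc mm [-220.1 -202.1  161.5] J [-26.  18. 123.  14.  25.  53.] F(stand) [ 0.2 -0.6 -1.2] op 52.3 t 18.92
lin cm [ 14.88 -26.4   -2.29] rot [ 0.044  0.533 -0.06 ] t 18.92
[0.58019066 0.20698265 0.22151925]
```

View pics/w7.png

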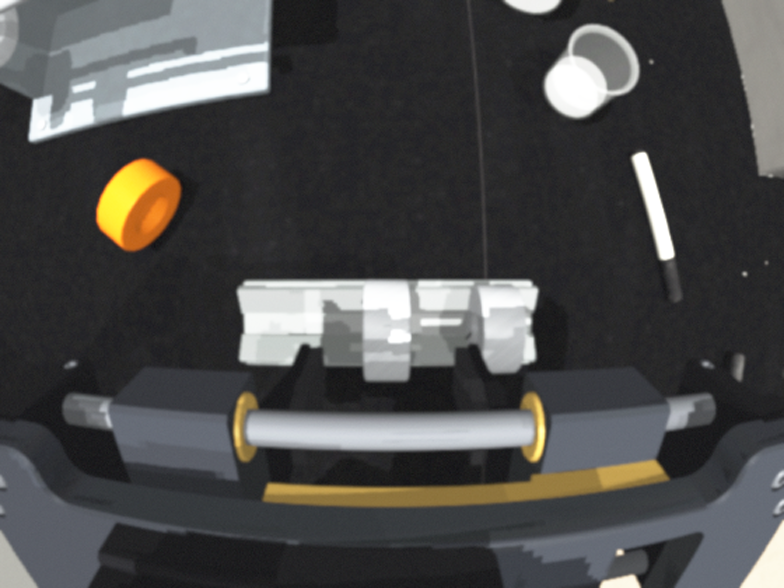

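Call:
{"op": "move_arm", "data": {"linear": [[14.9,-26.4,-2.3],[14.9,-26.4,-2.3],[14.9,-26.4,-2.3],[14.9,-26.4,-2.3],[14.9,-26.4,-2.3],[14.9,-26.4,-2.3],[14.9,-26.4,-2.3],[14.9,-26.4,-2.3],[14.9,-26.4,-2.3],[14.9,-26.4,-2.3],[14.9,-26.4,-2.3],[14.9,-26.4,-2.3]], "angular": [[0.04,0.53,-0.06],[0.04,0.53,-0.06],[0.04,0.53,-0.06],[0.04,0.53,-0.06],[0.04,0.53,-0.06],[0.04,0.53,-0.06],[0.04,0.53,-0.06],[0.04,0.53,-0.06],[0.04,0.53,-0.06],[0.04,0.53,-0.06],[0.04,0.53,-0.06],[0.04,0.53,-0.06]], "fingers": [-0.06,-0.06,-0.06,-0.06,-0.06,-0.06,-0.06,-0.06,-0.06,-0.06,-0.06,-0.06]}}

```text
time_s: 19.92
position: [0.5244, 0.1059, 0.1957]
tcp_rot: [[0.746, 0.078, 0.661], [0.023, -0.996, 0.092], [0.666, -0.053, -0.744]]
force: [-0.3, -0.1, 0.4]
opening: 0.53
```

Run:
```python
from h import *
loc();plan(ring_tcp(.001,.0515,.159,.07,46),RG(46))
```

```text
loc mm [-124.5  -46.6  195.7] J [ -6.  22. 129. 141.  15. -58.] F(stand) [-0.3 -0.1  0.4] op 46.1 t 19.92
lin cm [ 6.25 -9.65  4.68] rot [-0.058  0.074 -0.017] t 19.92
```

Call:
{"op": "move_arm", "data": {"linear": [[6.2,-9.6,4.7],[6.2,-9.6,4.7],[6.2,-9.6,4.7],[6.2,-9.6,4.7],[6.2,-9.6,4.7],[6.2,-9.6,4.7],[6.2,-9.6,4.7],[6.2,-9.6,4.7],[6.2,-9.6,4.7],[6.2,-9.6,4.7]], "angular": [[-0.058,0.074,-0.017],[-0.058,0.074,-0.017],[-0.058,0.074,-0.017],[-0.058,0.074,-0.017],[-0.058,0.074,-0.017],[-0.058,0.074,-0.017],[-0.058,0.074,-0.017],[-0.058,0.074,-0.017],[-0.058,0.074,-0.017],[-0.058,0.074,-0.017]], "fingers": [-0.06,-0.06,-0.06,-0.06,-0.06,-0.06,-0.06,-0.06,-0.06,-0.06]}}

```text
time_s: 20.75
position: [0.5931, 0.2075, 0.2049]
tcp_rot: [[0.697, 0.051, 0.715], [0.036, -0.999, 0.036], [0.716, 0.0, -0.698]]
force: [-0.5, 0.1, -0.5]
opening: 0.532
```

Run:
```python
from h import *
s,c=wshot("w8",(110,60,450,310),2.3,1.0);loc()
a=lambda P:((wproj(c,s,np.array([st(p) for p in P]))-[110,60]+.5)*2.3).round(0).tolist()
print("inner",a([[-.015-.008*k,.0515+e,.159+.029-.006*k] for k in(0,1) for e in(.014,-.014)]))
q=wproj(c,s,np.array([st([-.019,.0515,.185])]))[0];g=cv2.cvtColor(c["color"],cv2.COLOR_RGB2GRAY)
for dv in(-5,5,12):
  v=int(q[1])+dv;print(v,q[0],g[v,int(q[0])-50:int(q[0])+50].tolist())
for t in(.05,.018): plan(ring_tcp(.001,.0515,.159,t,46),RG(46))
```

```text
loc mm [-51.   50.8 205.1] J [  12.   27.  116.  219.   11. -122.] F(stand) [ 0.2 -0.6 -0. ] op 46.1 t 20.8
inner [[340.0, 364.0], [439.0, 364.0], [341.0, 398.0], [438.0, 398.0]]
220 278.8561729910389 [91, 89, 94, 94, 93, 93, 95, 94, 93, 93, 91, 92, 94, 95, 95, 95, 95, 94, 95, 95, 97, 96, 96, 98, 122, 203, 250, 254, 254, 255, 255, 255, 255, 255, 255, 255, 255, 255, 255, 255, 255, 255, 255, 255, 255, 255, 255, 255, 255, 255, 255, 255, 255, 255, 255, 255, 255, 255, 255, 255, 255, 255, 255, 255, 255, 255, 253, 213, 128, 96, 97, 97, 97, 97, 96, 95, 95, 95, 97, 94, 94, 92, 93, 94, 93, 95, 97, 95, 96, 94, 93, 93, 92, 91, 92, 94, 94, 93, 93, 93]
230 278.8561729910389 [84, 87, 90, 92, 90, 93, 93, 92, 91, 91, 92, 93, 94, 91, 92, 92, 93, 93, 93, 93, 93, 95, 94, 99, 123, 185, 240, 251, 253, 253, 253, 253, 253, 253, 252, 252, 252, 253, 253, 253, 253, 253, 253, 253, 253, 253, 253, 253, 254, 254, 254, 254, 254, 254, 254, 254, 253, 253, 253, 253, 254, 254, 254, 254, 254, 252, 240, 188, 143, 132, 131, 130, 129, 128, 128, 129, 127, 129, 131, 130, 132, 131, 132, 131, 131, 128, 129, 129, 129, 130, 131, 130, 129, 128, 126, 126, 129, 127, 127, 129]
237 278.8561729910389 [87, 91, 92, 92, 93, 90, 92, 91, 93, 93, 90, 93, 92, 92, 93, 94, 92, 92, 93, 93, 92, 93, 93, 94, 107, 155, 218, 237, 242, 243, 244, 244, 244, 244, 245, 246, 247, 247, 247, 247, 247, 247, 248, 249, 249, 249, 248, 248, 248, 248, 248, 248, 248, 249, 249, 250, 250, 250, 249, 249, 250, 250, 250, 250, 249, 244, 218, 163, 136, 132, 130, 130, 132, 133, 130, 128, 129, 131, 129, 131, 131, 130, 131, 132, 131, 130, 129, 129, 126, 128, 127, 128, 127, 132, 130, 130, 130, 130, 131, 131]
lin cm [ 0.3  -0.07  1.94] rot [0.    0.004 0.001] t 20.8
lin cm [ 0.31 -0.07  5.14] rot [0.    0.004 0.001] t 20.8
```

Call:
{"op": "move_arm", "data": {"linear": [[0.3,-0.35,1.0],[0.3,-0.35,2.0],[0.3,-0.35,3.0],[0.3,-0.35,4.0],[0.3,-0.35,4.8],[0.3,-0.35,5.1],[0.3,-0.35,5.1],[0.3,-0.35,5.1]], "angular": [[0,0,0],[0,0,0],[0,0,0],[0,0,0],[0,0,0],[0,0,0],[0,0,0],[0,0,0]], "fingers": [-0.06,-0.06,-0.06,-0.06,-0.06,-0.06,-0.06,-0.06]}}

```text
time_s: 21.47
position: [0.6312, 0.2119, 0.1713]
tcp_rot: [[0.697, 0.05, 0.715], [0.035, -0.999, 0.035], [0.716, 0.001, -0.698]]
force: [0.2, -0.0, -1.1]
opening: 0.527
```

Run:
```python
from h import *
loc();plan(ring_tcp(.001,.0545,.159,.018,46),RG(46))
```

```text
loc mm [-12.5  53.9 171.3] J [  12.   32.  113.  213.   12. -116.] F(stand) [ 0.2 -0.  -1.1] op 45.9 t 21.47
lin cm [ 0.06 -0.06  0.03] rot [0.001 0.005 0.001] t 21.47
```

Call:
{"op": "move_arm", "data": {"linear": [[0,-0.05,0],[0,-0.05,0],[0,-0.05,0],[0,-0.05,0],[0,-0.05,0],[0,-0.05,0],[0,-0.05,0]], "angular": [[0,0,0],[0,0,0],[0,0,0],[0,0,0],[0,0,0],[0,0,0],[0,0,0]], "fingers": [1,1,1,1,1,1,1]}}

```text
time_s: 22.05
position: [0.6311, 0.2125, 0.1716]
tcp_rot: [[0.697, 0.05, 0.715], [0.036, -0.999, 0.035], [0.716, 0.001, -0.698]]
force: [-2.0, 0.2, 1.7]
opening: 0.324
```

Run:
```python
from h import *
dl([-1,0,11],RG(46))
```

```text
loc mm [-12.7  54.5 171.6] J [  12.   32.  113.  213.   12. -116.] F(stand) [-1.9  0.2  1.7] op 28.2 t 22.05
lin cm [ 0.72  0.   -0.84] rot [0.001 0.005 0.001]
```

Call:
{"op": "move_arm", "data": {"linear": [[0.2,0,-0.3],[0.45,0,-0.55],[0.7,0,-0.83],[0.73,0,-0.83],[0.73,0,-0.83],[0.73,0,-0.83]], "angular": [[0,0,0],[0,0,0],[0,0,0],[0,0,0],[0,0,0],[0,0,0]], "fingers": [1,1,1,1,1,1]}}

```text
time_s: 22.55
position: [0.6296, 0.2125, 0.1819]
tcp_rot: [[0.698, 0.05, 0.714], [0.036, -0.999, 0.035], [0.715, 0.001, -0.699]]
force: [0.4, 0.9, -2.7]
opening: 0.32
```

Run:
```python
from h import *
dl([0,-145,0],RG(46))
```

```text
loc mm [-14.1  54.5 181.9] J [  12.   31.  112.  217.   11. -120.] F(stand) [ 0.5  0.9 -2.7] op 27.9 t 22.55
lin cm [-1.00e-02  1.45e+01  1.00e-02] rot [0.    0.006 0.001]
```

Call:
{"op": "move_arm", "data": {"linear": [[0,0.6,0],[0.05,1.6,0],[0.05,2.8,0],[0.05,4.0,0],[0.05,5.2,0],[0.05,6.4,0],[0.05,7.6,0],[0.05,8.8,0],[0.05,10.0,0],[0.05,11.2,0],[0.05,12.2,0],[0.05,13.0,0]], "angular": [[0,0,0],[0,0,0],[0,0,0],[0,0,0],[0,0,0],[0,0,0],[0,0,0],[0,0,0],[0,0,0],[0,0,0],[0,0,0],[0,0,0]], "fingers": [1,1,1,1,1,1,1,1,1,1,1,1]}}

```text
time_s: 23.55
position: [0.6362, 0.0817, 0.1817]
tcp_rot: [[0.7, 0.05, 0.713], [0.036, -0.999, 0.035], [0.714, 0.001, -0.701]]
force: [0.2, 0.2, -2.4]
opening: 0.312
```

Run:
```python
from h import *
dl([0,-145,0],RG(46))
```

```text
loc mm [-14.1 -76.4 181.7] J [ -6.  30. 117. 153.  13. -70.] F(stand) [ 0.2  0.2 -2.4] op 27.2 t 23.55
lin cm [-1.00e-02  1.45e+01  1.00e-02] rot [0.001 0.008 0.001]
```

Call:
{"op": "move_arm", "data": {"linear": [[0.1,0.3,-0.1],[0.1,0.9,-0.1],[0.1,1.4,-0.1],[0.1,1.8,-0.1],[0.1,2.3,-0.1],[0.1,2.8,-0.1],[0.1,3.4,-0.1],[0.1,4.2,-0.1],[0.1,5.2,-0.1],[0.1,6.3,-0.1],[0.1,7.4,-0.1],[0.1,8.3,-0.1]], "angular": [[0,0,0],[0,0,0],[0,0,0],[0,0,0],[0,0,0],[0,0,0],[0,0,0],[0,0,0],[0,0,0],[0,0,0],[0,0,0],[0,0,0]], "fingers": [1,1,1,1,1,1,1,1,1,1,1,1]}}

```text
time_s: 24.55
position: [0.6402, -0.0018, 0.1828]
tcp_rot: [[0.7, 0.05, 0.712], [0.036, -0.999, 0.035], [0.713, 0.001, -0.701]]
force: [-0.9, 0.3, -2.5]
opening: 0.32
```

Run:
```python
from h import *
loc();trplan(.07,.125,.018,0)
```

```text
loc mm [ -14.3 -160.   182.8] J [-17.  29. 117. 126.  17. -52.] F(stand) [-0.9  0.3 -2.5] op 27.8 t 24.55
[0.4361 0.0165 0.1424]
lin cm [-17.1   -2.85 -11.64] rot [-0.037 -0.532  0.066] t 24.55
```

Call:
{"op": "move_arm", "data": {"linear": [[-17.1,-2.8,-11.6],[-17.1,-2.8,-11.6],[-17.1,-2.8,-11.6],[-17.1,-2.8,-11.6],[-17.1,-2.8,-11.6],[-17.1,-2.8,-11.6],[-17.1,-2.8,-11.6],[-17.1,-2.8,-11.6],[-17.1,-2.8,-11.6],[-17.1,-2.8,-11.6],[-17.1,-2.8,-11.6],[-17.1,-2.8,-11.6]], "angular": [[-0.04,-0.53,0.066],[-0.04,-0.53,0.066],[-0.04,-0.53,0.066],[-0.04,-0.53,0.066],[-0.04,-0.53,0.066],[-0.04,-0.53,0.066],[-0.04,-0.53,0.066],[-0.04,-0.53,0.066],[-0.04,-0.53,0.066],[-0.04,-0.53,0.066],[-0.04,-0.53,0.066],[-0.04,-0.53,0.066]], "fingers": [1,1,1,1,1,1,1,1,1,1,1,1]}}

```text
time_s: 25.55
position: [0.4424, 0.0152, 0.1438]
tcp_rot: [[0.964, -0.026, 0.265], [-0.023, -1.0, -0.012], [0.265, 0.006, -0.964]]
force: [-0.0, -0.9, -2.8]
opening: 0.322
```

Run:
```python
from h import *
loc()
trplan(.07,.052,.018,0);trplan(.07,.047,.018,0)
```

```text
loc mm [-211.  -133.2  143.8] J [-15.  21. 124.   9.  21.  69.] F(stand) [-0.1 -0.9 -2.8] op 28.1 t 25.55
[0.4361 0.0165 0.0694]
lin cm [-2.58 -0.16  7.01] rot [ 0.006 -0.006  0.001] t 25.55
[0.4361 0.0165 0.0644]
lin cm [-2.71 -0.16  7.49] rot [ 0.006 -0.006  0.001] t 25.55
```

Call:
{"op": "move_arm", "data": {"linear": [[-1.0,-0.15,3.0],[-2.1,-0.15,5.8],[-2.5,-0.15,6.8],[-2.58,-0.15,7.0],[-2.61,-0.15,7.1],[-2.64,-0.15,7.2],[-2.67,-0.15,7.3],[-2.7,-0.15,7.4],[-2.7,-0.15,7.4]], "angular": [[0,0,0],[0.006,-0.006,0],[0.006,-0.006,0],[0.006,-0.006,0],[0.006,-0.006,0],[0.006,-0.006,0],[0.006,-0.006,0],[0.006,-0.006,0],[0.006,-0.006,0]], "fingers": [1,1,1,1,1,1,1,1,1]}}

```text
time_s: 26.3
position: [0.4355, 0.0166, 0.0666]
tcp_rot: [[0.965, -0.024, 0.261], [-0.023, -1.0, -0.007], [0.261, 0.0, -0.965]]
force: [-4.3, -0.8, 10.3]
opening: 0.317
```

Seated with light contact; release and retreat.

Call:
{"op": "move_arm", "data": {"linear": [[0.01,0,-0.1],[0.01,0,-0.1],[0.01,0,-0.1],[0.01,0,-0.1],[0.01,0,-0.1],[0.5,0,-2.0],[1.1,0,-4.0],[1.9,0,-7.0],[2.7,0,-10.0],[2.7,0,-10.0],[2.7,0,-10.0]], "angular": [[0,0,0],[0,0,0],[0,0,0],[0,0,0],[0,0,0],[0,0,0],[0,0,0],[0,0,0],[0,0,0],[0,0,0],[0,0,0]], "fingers": [1,-0.1,-0.1,-0.1,-0.1,-0.1,-0.1,-0.1,-0.1,-0.1,-0.1]}}

```text
time_s: 27.22
position: [0.4368, 0.0163, 0.172]
tcp_rot: [[0.964, -0.024, 0.266], [-0.022, -1.0, -0.008], [0.266, 0.002, -0.964]]
force: [-0.3, 0.3, -0.4]
opening: 0.553
```

Run:
```python
from h import *
wshot("w9",(0,0,560,420),1.4,1.0);loc()
```

```text
loc mm [-217.7 -131.4  170.6] J [-15.  17. 123.   8.  26.  69.] F(stand) [-0.7 -0.7 -0.4] op 48.0 t 27.27
```

Run:
```python
from h import *
d=np.load("w9.npy",allow_pickle=True).item();s,c=d["s"],d["c"];g=cv2.GaussianBlur(cv2.cvtColor(c["color"],cv2.COLOR_RGB2GRAY),(3,3),0)
for n,y,zc,r in(("collar",-.072,.043,.03),("outer",0,.046,.033),("inner",.07,.046,.033)):
    th=np.linspace(0,2*np.pi,73);P=np.array([tr([r*np.sin(t),y,zc+r*np.cos(t)]) for t in th]);q=wproj(c,s,P);u=int(q[:,0].mean())
    e=wproj(c,s,np.array([tr([-.02,y+k,zc+.02]) for k in(.014,-.014)]));v=int(e[:,1].mean())
    print(n,"u",u,"pred rows",q[:,1].min().round(),q[:,1].max().round(),"col",[(k,int(g[k,u])) for k in range(int(q[:,1].min())-12,int(q[:,1].max())+10,2)])
    print("  pred edges",e.round().tolist(),"row",v,[(k,int(g[v,k])) for k in range(int(e[0,0])-10,int(e[1,0])+12,2)])
```

```text
collar u 418 pred rows 199.0 258.0 col [(187, 33), (189, 34), (191, 34), (193, 35), (195, 39), (197, 120), (199, 196), (201, 176), (203, 202), (205, 225), (207, 237), (209, 245), (211, 250), (213, 252), (215, 252), (217, 251), (219, 248), (221, 240), (223, 229), (225, 212), (227, 184), (229, 177), (231, 177), (233, 177), (235, 176), (237, 174), (239, 174), (241, 178), (243, 183), (245, 187), (247, 199), (249, 209), (251, 221), (253, 228), (255, 228), (257, 204), (259, 115), (261, 42), (263, 39), (265, 49), (267, 52)]
  pred edges [[413.0, 252.0], [438.0, 251.0]] row 251 [(402, 106), (404, 106), (406, 106), (408, 107), (410, 107), (412, 111), (414, 140), (416, 176), (418, 221), (420, 249), (422, 251), (424, 251), (426, 251), (428, 251), (430, 251), (432, 251), (434, 251), (436, 247), (438, 196), (440, 78), (442, 36), (444, 33), (446, 33), (448, 35)]
outer u 351 pred rows 195.0 264.0 col [(183, 33), (185, 33), (187, 33), (189, 36), (191, 35), (193, 35), (195, 56), (197, 146), (199, 219), (201, 243), (203, 250), (205, 253), (207, 254), (209, 255), (211, 255), (213, 255), (215, 255), (21
[... 960 characters left out ...]
, (221, 191), (223, 196), (225, 199), (227, 204), (229, 205), (231, 207), (233, 208), (235, 207), (237, 208), (239, 202), (241, 179), (243, 157), (245, 154), (247, 154), (249, 163), (251, 180), (253, 179), (255, 159), (257, 148), (259, 148), (261, 146), (263, 142), (265, 128), (267, 69), (269, 27), (271, 24), (273, 22)]
  pred edges [[262.0, 255.0], [294.0, 255.0]] row 255 [(252, 107), (254, 108), (256, 107), (258, 108), (260, 110), (262, 132), (264, 154), (266, 157), (268, 159), (270, 160), (272, 160), (274, 161), (276, 159), (278, 159), (280, 159), (282, 162), (284, 169), (286, 173), (288, 173), (290, 173), (292, 166), (294, 136), (296, 118), (298, 117), (300, 117), (302, 116), (304, 116)]
```

```bash
python3 -c "
from rig import *
print(hand_in())"
```

```text
the job is handed in; nothing more can be done
None
```

The job is handed in. The stop collar, the outer weight and the inner weight are each set on edge in the trough, at about -72, 0 and +70 mm along it. It took about 27 s of the 72 s allowed.

- **Keeper disc:** the wrist pictures showed it offset about 4 mm to the front. I centred the collar there and it slid past with only about 1 N sideways at the readings between steps.
- **Set-downs:** each part was lowered until I felt contact. The force read 15 N or less before I let go.
- **Last checks:** the final wrist picture came after the 12-picture limit, so I could not view it. I measured it numerically instead: the outlines of all three parts match their predicted seated positions to about 2 px. At the end the tool read under 1 N with the fingers open and well clear above.
- **Disagreements:**
  - The first camera-only estimate of the trough was about 4 mm off in x. I corrected it from the wrist view.
  - The first estimate of where the collar sat along the bar was about 11 mm off, also corrected from the wrist view.
  - The first wrist fit of the stand disagreed by up to 6.5 mm, and I did not use it.
- **Arm:** it worked close to a wrist singularity at the stand. The fifth joint read about 0°, its lower limit, while gripping the outer weight, so I tilted the tool about 6° further to move away from it.

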